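Assemble the stepped spice rack and stock it

ROBOT

A 7-joint arm with a two-finger parallel gripper is mounted at the origin on a cart in front of the work surface, level with it; the furniture and walls round the work are solid. World frame = base frame: x ahead of the robot, y to its left, z up, the work surface at z = 0. Lengths are in m, angles in degrees, forces in N, time in s.
With the tool pointing down it reaches from about 0.425 to 0.875 m from the base axis. Payload 4.7 kg.
Tool frame: the origin (TCP) lies on the centre line of the jaws, within the pads' length; the fingertips stand 8 mm ahead of it and the grasp point (between the pads) lies 11 mm behind it; z points along the fingers, y is the direction in which the jaws open and shut (so a half turn about z gives the same grasp; the last joint's range is limited). The gripper opens to 87 mm and grips with 3 to 60 N. Pads are 19 mm wide; open, the fingers measure 117 mm over their backs; the gripper's body (75 mm by 190 mm) begins 51 mm behind the grasp point.
Start: joints at [68.531, 18.392, -4.016, 83.108, 1.295, 78.541, -3.26], TCP at [0.246, -0.602, 0.197] pointing down, gripper open.
Joint ranges: [-163.93, 163.93], [-17.29, 119.83], [-79.2, 71.16], [3.27, 140.29], [-89.18, 269.18], [5.43, 117.66], [-154.24, 154.24]. Speed limits (degrees/s): [147.25, 147.25, 180, 180, 180, 180, 180].

INTERFACE

Orientations are given as [roll, pitch, yaw] about the fixed x, y, z axes, in that order (R = Rz(yaw) Ry(pitch) Rx(roll)).
In Python, from cell import env gives the robot as it stands. The module is installed in compiled form; this text tells all that it offers.
- The arm moves only by the tool move_arm, never from a script. Its argument "steps" is a list of rows, each a list of 2 entries, a list of its own where there are three numbers: the shift along the tool's x, y, z in m, then the turn about the tool's z in rad. A call has 1 to 20 rows; each row is the pose to reach, as a shift and turn from the pose commanded when the call began, along the tool's axes at that moment; what a row does not reach only later rows make up. A row lasts 1/8 s, in which the tool goes at most 62.5 mm and 10.7 degrees, less where a joint would pass 70% of its speed; a pose out of reach is approached as far as the arm can. A call with a gripper value outside its range is refused whole. "hand" is the closure, from -1 (fully open) to 1 (shut), set as the call begins (left out, the last holds). The fingers move at their own pace and stop on an object; "squeeze" is the grip in N (left out, the last holds). Time passes only in rows, so rows that repeat a pose let the fingers close. It gives the time, the measured TCP pose, the force and the opening at its end, in the units of the state.
- env.get_obs(): the state, without advancing time (a new reading comes with each control period).
- env.read_camera(name): name is "scene" or "top" or "wrist"; returns (picture, depth): 420x560x3 uint8, red, green, blue; 420x560 float32, m along the optical axis (not along the pixel's ray), 0 where there is no reading.
- env.calibration(name): a dict with "intrinsics" (3x3 intrinsics, pixels), "D" ([k1, k2, p1, p2, k3] as OpenCV has them; the pictures are not rectified), "position" and "orientation" of the camera in the world; the wrist camera has in their place "mount" (4x4, takes a point from camera to tool coordinates, whose origin is the TCP and whose axes are the flange's). Camera axes: x right, y up, looking along -z (the intrinsics and any distortion apply to the point x, -y, -z); pixel columns grow to the right and rows downward; lengths in m; the calibration is good to about 2 mm. A picture is of the moment at which its call begins: read the wrist's pose just before it. calibration takes no time and is no camera call.
- env.sign_off(): hands the job in, once; it reports no verdict.
Trained networks look in the newest picture that a camera, given by its name, has taken for a name from the list of things; names that differ only in an ending like _2 or _b are one class to them, and where a whole thing is asked for, a point or a joint stands for the part that bears it (a point fixed in the world has none). Each returns a list of dicts, best first, with "conf" (0 to 1); they miss things now and then, are a little off and sometimes report something else, mostly with a low value. They report only what shows in the picture. A call takes as long as a camera call.
- env.cut_out(camera, query): "region" (420x560 bool, what is visible of it) and "uv" ([column, row] in pixels, amid what is visible of it).
The state is a dict: "time_s": time; "qpos": joint angles; "joint_velocities": joint speeds; "effort": joint torques, N m; "tool_pos": TCP position; "tool_rot": TCP orientation; "force": force on the tool from outside, world axes, zero at the start; "wrist_torque": the same for the moment, N m; "grip_width": finger opening in m.
Only numpy, scipy, OpenCV 4.12 (cv2) and the standard library are available. Lean on these libraries where they do the work, as an engineer would, in place of code of your own. Each camera call takes 0.05 s, during which the arm holds its last target. There are 200 camera calls.

TASK

Finish putting the wooden spice rack together. First push its loose right end panel up until the bolt pin enters the mouth of the cam hook, and turn the cam half a turn clockwise so that it draws the panel in tight; then thread the steel guard rail from the right through the holes of all three uprights until its wooden grip is fully home against the end panel. Also stand every spice jar and shaker that is on the worktop upright on the rack's lower step, behind the rail (before or after the rail goes in), and leave the tin and the bowl where they are.

Things in the scene. Friction and masses are not known exactly. Their poses are not given: they have to be found in the camera images.
- rack: stepped wooden spice rack, fixed to the worktop, 266 mm long (y) and 170 mm deep (x); origin on the worktop under its centre; x to the back, y to its left end. Lower step in front: floor 12 mm above the worktop, x = -83 to -5 mm; upper step behind: 55 mm high. Left end panel (fixed), right end panel (slides) and middle support (x -85 to -61 mm) are 55 mm high and 16 mm thick
- end_panel (a joint): how far (m) the right end panel stands out from the rack along its -y: 0 tight, 0.026 farthest; starts 15 to 24 mm out. It slides on dowels with about 5 N of friction. With the cam open it can be pushed in only until the bolt pin meets the cam's hub, at about 7 to 9 mm
- cam (a joint): angle (rad) of the steel cam on the upper step: 0 open (mouth of its hook towards the end panel), grows clockwise seen from above, 3.14 locked, at its stop. The hook catches the pin if the panel stands out 11 mm or less, draws it in from about 0.6 to 2.85 rad, then holds it; stays where left; friction 0.06 N m, up to about 0.3 N m while drawing
- cam_grip (a point): on the cam's vertical axis, in the middle of its grip bar: an upright bar 12 mm thick, 48 mm long, 29 mm high, its top 98 mm and its foot 70 mm above the worktop; the bar lies along this point's y axis, and along the rack's y both when open and when locked
- bolt_pin (a point): top of the 7 mm steel pin of the bolt, on the strap that is screwed to the top of the end panel; moves with the panel; flush with the cam plate, 70 mm above the worktop
- push_face (a point): point in the middle of the outer (right, -y) face of the right end panel, 34 mm above the worktop; moves with the panel
- hole_right (a point): centre of the rail hole at the outer face of the right end panel; moves with the panel. All three rail holes are 18 mm wide and lie on one line along the rack's y, at its x = -73 mm, 38 mm above the worktop
- hole_middle (a point): centre of the rail hole in the middle support
- hole_left (a point): centre of the rail hole at the outer face of the left end panel
- rail_grip (a point): centre of the wooden grip of the guard rail: a 20 x 20 mm square block 48 mm long on the end of a straight steel rod, 14 mm thick with a round nose; loose, about 0.09 kg, lying on the worktop; this point's y axis points along the rail from grip to nose
- rail_shoulder (a point): where the rod leaves the grip, on the rail's axis, 24 mm ahead of rail_grip; this face meets the end panel when the rail is home
- rail_tip (a point): end of the rail's round nose, on its axis, 278 mm ahead of rail_shoulder
- jar_a_mid (a point): centre (half-way up) of a round glass spice jar with a yellow cap, 42 mm across, 96 mm high, loose, 0.11 kg; its z axis points up when it stands
- jar_b_mid (a point): centre (half-way up) of a second spice jar with a yellow cap, 42 mm across, 96 mm high, loose
- jar_c_mid (a point): centre (half-way up) of a spice jar with a white cap, 43 mm across, 96 mm high, loose
- shaker_mid (a point): centre (half-way up) of a salt shaker with a grey dome top (34 mm across), body 44 mm across, 90 mm high in all, loose
- bay_left (a point): on the floor of the lower step, centre of the left half (between middle support and left panel): room for two jars side by side along y, 109 mm wide; 61 mm from the rail to the riser
- bay_right (a point): the same for the right half
- tin: low food tin, 75 mm across, 58 mm high, standing on the left part of the upper step; leave it; origin under its centre
- bowl: white bowl, 150 mm across, 67 mm high, on the worktop to the right behind the rack; leave it; origin under its centre

How it is judged:
By the outcome, as a careful person would: the job done as asked, in the order asked, and still so for the second after the job is handed in, with the robot touching nothing.
Of jar_a, jar_b, jar_c, shaker only 3 to 4 are there at a start; the rules pass over those that are not, and their reading is None.
At some moment in a run one of rail may be knocked a few centimetres aside while the robot is not near it.
Once in a run the grip may slacken for a moment while it holds something.
It also fails if it takes over 208 s, if anything falls off the work surface, if the arm or the gripper's body presses on something with over 40 N, if the wrist force passes 120 N, or if a joint passes its speed limit or range.

## Working session

There is one attempt and no reset: what is moved stays moved. The work goes in short steps, Python scripts to look and compute and a tool call to move; the robot and the scene stay as the last step left them, time stands still between calls to the robot, and variables do not carry over. Pictures are saved under pics/ and viewed, about 12 in all and at most 16, crops included, and the job is handed in when it is done.

Besides the shell and the picture viewer there is one more tool, called after "Request:" as name(argument=value, ...), one argument or row to a line, values as JSON. move_arm: Moves the arm, as the interface text tells. Its arguments: {"type":"object","properties":{"steps":{"type":"array"},"hand":{"type":"number"},"squeeze":{"type":"number"}},"required":["steps"]}

```bash
mkdir -p pics; ls
cat > h.py <<'E'
import numpy as np, cv2
from scipy.spatial.transform import Rotation as R
from cell import env
def campose(n):
    c=env.calibration(n); K=np.array(c["intrinsics"]); D=np.array(c["D"])
    if n=="wrist":
        o=env.get_obs(); T=np.eye(4); T[:3,:3]=toolR(o); T[:3,3]=o["tool_pos"]; T=T@np.array(c["mount"])
    else:
        T=np.eye(4); q=np.array(c["orientation"]); T[:3,:3]=q if q.shape==(3,3) else R.from_euler("xyz",q,degrees=True).as_matrix(); T[:3,3]=c["position"]
    return K,D,T
def toolR(o): return R.from_euler("xyz",o["tool_rot"],degrees=True).as_matrix()
def cloud(n):
    K,D,T=campose(n); im,d=env.read_camera(n)
    h,w=d.shape; u,v=np.meshgrid(np.arange(w),np.arange(h))
    p=cv2.undistortPoints(np.stack([u,v],-1).reshape(-1,1,2).astype(float),K,D).reshape(h,w,2)
    P=np.stack([p[...,0]*d,-p[...,1]*d,-d],-1)@T[:3,:3].T+T[:3,3]
    P[d==0]=np.nan
    return im,P
def proj(n,X):
    K,D,T=campose(n); X=np.atleast_2d(X); c=(X-T[:3,3])@T[:3,:3]; c=c*[1,-1,-1]
    return cv2.projectPoints(c,np.zeros(3),np.zeros(3),K,D)[0].reshape(-1,2)
def save(n,im): cv2.imwrite("pics/"+n+".png",im[...,::-1])
E
python3 - <<'E'
from h import *
for n in("scene","top"):
    c=env.calibration(n);print(n,c["position"],c["orientation"])
    im,P=cloud(n);save(n+"0",im);np.savez(n+"0.npz",im=im,P=P)
    for q in("rack","end_panel","cam","cam_grip","bolt_pin","rail_grip","jar_a_mid","jar_c_mid","shaker_mid","tin","bowl"):
        for r in env.cut_out(n,q)[:4]:
            g=r["region"];X=P[g];print(q,round(r["conf"],2),np.round(r["uv"]),g.sum(),np.nanmedian(X,0).round(3),np.nanpercentile(X,2,axis=0).round(3),np.nanpercentile(X,98,axis=0).round(3))
print(env.get_obs())
E
```

```text
pics
scene [0.20281652 0.81323007 0.67446802] [  56.9623221     0.25578949 -153.30241075]
rack 0.64 [260. 278.] 7158 [0.584 0.169 0.032] [0.507 0.021 0.003] [0.67  0.299 0.079]
end_panel 0.57 [289. 236.] 862 [0.572 0.026 0.04 ] [0.521 0.013 0.002] [0.657 0.044 0.058]
cam 0.83 [256. 235.] 386 [0.637 0.105 0.071] [0.619 0.076 0.059] [0.672 0.123 0.098]
cam 0.37 [259. 274.] 7336 [0.585 0.168 0.033] [0.507 0.019 0.002] [0.674 0.299 0.079]
cam 0.31 [312. 306.] 734 [0.423 0.239 0.054] [ 0.409  0.179 -0.002] [0.465 0.248 0.087]
cam_grip 0.63 [251. 229.] 359 [0.637 0.105 0.072] [0.62  0.076 0.061] [0.669 0.123 0.098]
bolt_pin 0.69 [291. 234.] 1012 [0.574 0.026 0.038] [ 0.521 -0.06  -0.003] [0.685 0.048 0.058]
rail_grip 0.68 [371. 206.] 336 [ 0.451 -0.23   0.013] [ 0.429 -0.342  0.   ] [ 0.477 -0.086  0.02 ]
rail_grip 0.39 [290. 234.] 951 [0.571 0.026 0.039] [ 0.52   0.009 -0.001] [0.66  0.045 0.057]
jar_a_mid 0.73 [345. 248.] 598 [0.428 0.063 0.077] [0.412 0.035 0.007] [0.456 0.074 0.097]
jar_a_mid 0.44 [374. 202.] 224 [ 0.448 -0.252  0.014] [ 0.429 -0.336  0.006] [ 0.475 -0.091  0.021]
jar_
[... 1878 characters left out ...]
.054  0.068]
{'time_s': 1.2, 'qpos': array([68.53169301, 18.39284432, -4.01615249, 83.10833759,  1.29604673,
       78.54120722, -3.26262984]), 'joint_velocities': array([-0.05650713, -0.01793305, -0.00121176,  0.06689089, -0.00063377,
       -0.00748186, -0.09865307]), 'effort': array([-3.17229251e-04, -4.91112292e+01, -4.03260374e-01, -3.12774467e+01,
       -6.37331349e-02,  3.38102819e-02,  1.52890965e-05]), 'tool_pos': array([ 0.24636696, -0.60151542,  0.1968692 ]), 'tool_rot': array([1.79997196e+02, 3.78327958e-03, 2.22747484e+01]), 'force': array([ 0.30237708,  0.02956613, -0.60766191]), 'wrist_torque': array([-0.02372282,  0.00296224,  0.01317718]), 'grip_width': 0.08675816246895034}
```

Run:
```python
import cv2
im=cv2.imread("pics/top0.png");cv2.imwrite("pics/topc.png",cv2.resize(im[130:320,140:440],None,fx=2.66,fy=2.66,interpolation=2))
im=cv2.imread("pics/scene0.png");cv2.imwrite("pics/scenec.png",cv2.resize(im[150:350,170:440],None,fx=2.9,fy=2.9,interpolation=2))
```

```text
(no output)
```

View pics/topc.png

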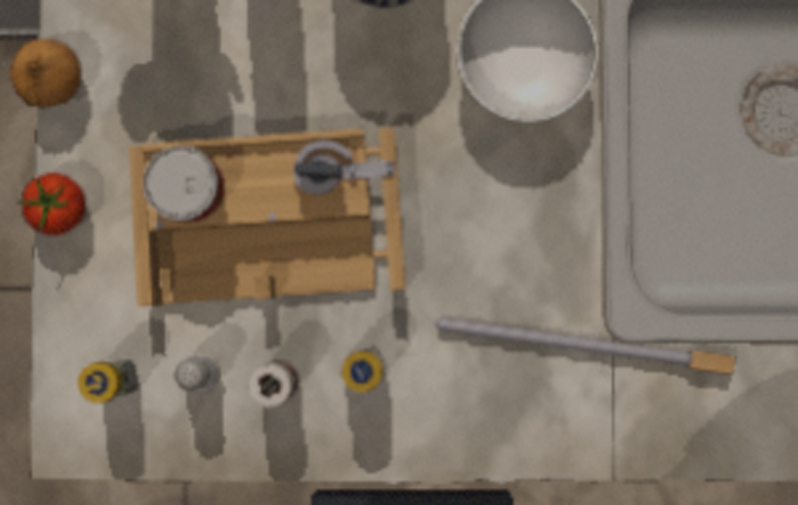

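View pics/scenec.png

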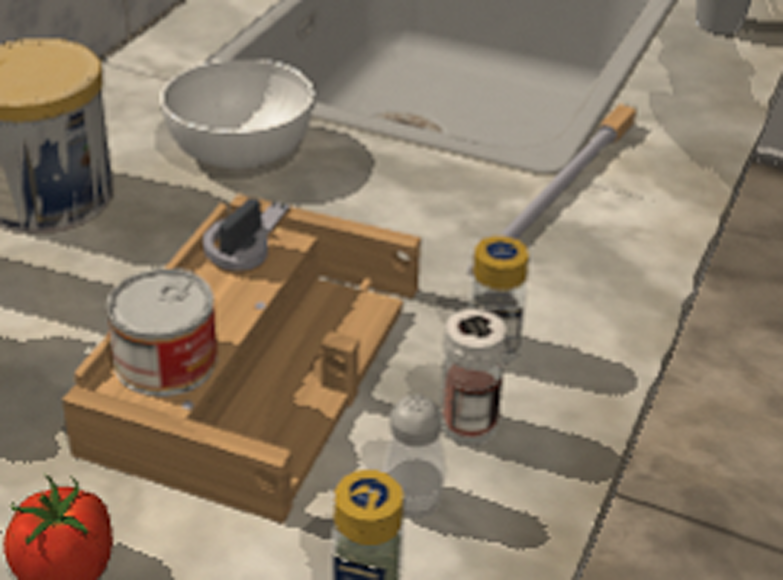

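```bash
cat >> h.py <<'E'
def d(*targets):
    "print tool-frame rows for absolute targets (x,y,z,yaw), all from the current pose"
    o=env.get_obs(); Rm=toolR(o)
    for t in targets:
        dl=Rm.T@(np.array(t[:3])-o["tool_pos"]); tn=-(t[3]-o["tool_rot"][2]+180)%360-180
        tn=-(((t[3]-o["tool_rot"][2]+180)%360)-180)
        print("d",dl.round(4),"turn",np.radians(tn).round(3))
    print("at",o["tool_pos"].round(4),o["tool_rot"].round(2),"q7",o["qpos"][6].round(1),"t",o["time_s"],"F",o["force"].round(1),"w",o["grip_width"])
E
python3 - <<'E'
from h import *
z=np.load("top0.npz");P=z["P"]
# panel top points z .045-.062 and rack bbox
m=(P[...,0]>.49)&(P[...,0]<.72)&(P[...,1]>-.03)&(P[...,1]<.33)&(P[...,2]>.045)&(P[...,2]<.085)
X=P[m]; r=cv2.minAreaRect(X[:,:2].astype(np.float32)*1000);print(r,cv2.boxPoints(r).round(0).tolist())
d((.53,.05,.33,93.4))
print(env.calibration("wrist")["mount"])
E
```

```text
((594.9742431640625, 152.69326782226562), (168.71461486816406, 285.08148193359375), 3.5614819526672363) [[502.0, 290.0], [520.0, 5.0], [688.0, 16.0], [670.0, 300.0]]
d [ 0.5094 -0.4954 -0.1332] turn -1.241
at [ 0.2464 -0.6015  0.1969] [180.     0.    22.27] q7 -3.3 t 1.2 F [ 0.3  0.  -0.6] w 0.08675816246895034
[[-7.42292311e-04  9.63042112e-01  2.69349847e-01  7.29490883e-02]
 [ 9.99999270e-01  9.71688726e-04 -7.18342315e-04 -2.76543226e-04]
 [-9.53518110e-04  2.69349117e-01 -9.63042130e-01 -1.87302900e-01]
 [ 0.00000000e+00  0.00000000e+00  0.00000000e+00  1.00000000e+00]]
```

Request:
move_arm(
  steps=[
    [[0.05,-0.05,-0.04],-0.15],
    [[0.1,-0.095,-0.12],-0.3],
    [[0.14,-0.135,-0.13],-0.45],
    [[0.185,-0.178,-0.13],-0.6],
    [[0.225,-0.22,-0.13],-0.75],
    [[0.27,-0.26,-0.13],-0.9],
    [[0.31,-0.3,-0.13],-1.05],
    [[0.355,-0.342,-0.13],-1.2],
    [[0.395,-0.385,-0.13],-1.24],
    [[0.44,-0.425,-0.13],-1.24],
    [[0.48,-0.465,-0.13],-1.24],
    [[0.505,-0.485,-0.13],-1.24],
    [[0.51,-0.495,-0.13],-1.24],
    [[0.51,-0.495,-0.13],-1.24],
    [[0.51,-0.495,-0.13],-1.24],
  ],
)

```text
time_s: 3.08
tool_pos: [0.5305, 0.0477, 0.3268]
tool_rot: [-180.0, 0.1, 93.1]
force: [-0.6, -0.6, -0.5]
grip_width: 0.0871
```

Run:
```python
from h import *
im,P=cloud("wrist");save("w1",im);np.savez("w1.npz",im=im,P=P)
for q in("rack","end_panel","cam_grip","bolt_pin","jar_a_mid","jar_c_mid"):
    for r in env.cut_out("wrist",q)[:3]:
        g=r["region"];X=P[g];print(q,round(r["conf"],2),np.round(r["uv"]),g.sum(),np.nanmedian(X,0).round(3),np.nanpercentile(X,2,axis=0).round(3),np.nanpercentile(X,98,axis=0).round(3))
```

```text
rack 0.95 [338. 100.] 24586 [0.593 0.128 0.053] [0.515 0.016 0.01 ] [0.678 0.239 0.091]
end_panel 0.95 [344. 186.] 3119 [0.611 0.024 0.054] [0.523 0.009 0.003] [0.684 0.063 0.059]
cam_grip 0.65 [381. 130.] 1562 [0.637 0.096 0.07 ] [0.62  0.068 0.062] [0.67  0.118 0.099]
bolt_pin 0.93 [345. 185.] 3051 [0.613 0.024 0.054] [0.523 0.01  0.001] [0.684 0.063 0.059]
bolt_pin 0.62 [208.  12.] 974 [0.437 0.215 0.066] [0.416 0.206 0.015] [0.45  0.23  0.088]
jar_a_mid 0.88 [206. 159.] 1586 [0.441 0.054 0.095] [ 0.417  0.031 -0.   ] [0.458 0.072 0.098]
jar_c_mid 0.92 [191.  78.] 1797 [0.427 0.142 0.095] [0.403 0.122 0.001] [0.443 0.162 0.097]
```

View pics/w1.png

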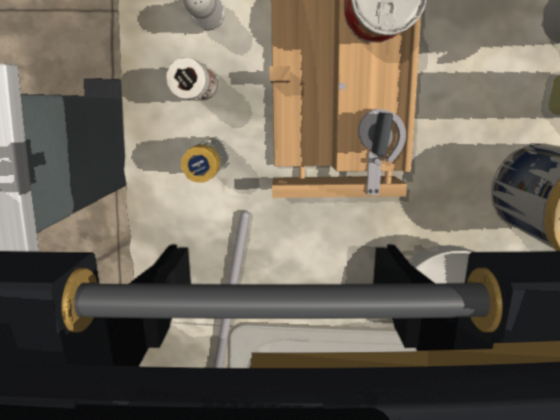

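Run:
```python
from h import *
for f in("w1","top0"):
    P=np.load(f+".npz")["P"]
    def box(n,x0,x1,y0,y1,z0,z1):
        m=(P[...,0]>x0)&(P[...,0]<x1)&(P[...,1]>y0)&(P[...,1]<y1)&(P[...,2]>z0)&(P[...,2]<z1)
        m=cv2.erode(m.astype(np.uint8),np.ones((2,2)))>0
        X=P[m];r=cv2.minAreaRect(X[:,:2].astype(np.float32)*1000)
        print(f,n,m.sum(),[np.round(a,1) for a in r],"z",np.median(X[:,2]).round(4)); return X
    box("panel",.5,.72,-.02,.033,.048,.06)
    box("bar",.6,.7,.06,.14,.085,.11)
    box("step",.59,.66,.055,.19,.05,.062)
    box("low",.50,.585,.04,.14,.006,.02)
    for n,x,y in(("a",.438,.048),("c",.426,.14),("sh",.433,.222),("b",.425,.313)): box(n,x-.04,x+.04,y-.04,y+.04,.07 if n=="sh" else .085,.11)
    box("tin",.57,.68,.17,.29,.1,.125)
```

```text
w1 panel 1649 [array([604.4,  19.9]), array([168.3,  18.4]), np.float64(3.7)] z 0.0547
w1 bar 473 [array([640.3,  94.5]), array([45.4, 12.9]), np.float64(88.6)] z 0.0974
w1 step 4953 [array([625.5, 122.1]), array([ 69. , 133.9]), np.float64(0.1)] z 0.0544
w1 low 3815 [array([550. ,  89.5]), array([69.9, 98.8]), np.float64(0.2)] z 0.0115
w1 a 992 [array([437. ,  49.7]), array([38.9, 39.5]), np.float64(29.6)] z 0.0961
w1 c 1215 [array([422.3, 142.1]), array([40. , 40.6]), np.float64(83.7)] z 0.0954
w1 sh 444 [array([433.4, 216.4]), array([32. , 16.2]), np.float64(5.4)] z 0.0835
w1 b 0 [array([0., 0.]), array([0., 0.]), np.float64(0.0)] z nan
w1 tin 2011 [array([627. , 212.2]), array([73.4, 33.1]), np.float64(4.1)] z 0.1093
top0 panel 216 [array([601.1,  17.2]), array([164.2,  13.6]), np.float64(4.1)] z 0.0546
top0 bar 61 [array([637.6,  92.4]), array([44. ,  9.1]), np.float64(85.2)] z 0.0976
top0 step 724 [array([624.9, 120.9]), array([ 65.4, 129.6]), np.float64(0.2)] z 0.0551
top0 low 731 [array([546.4,  88.6]), array([69.4, 95.8]), np.float64(0.0)] z 0.012
top0 a 165 [array([436.1,  47.6]), array([36.1, 36.3]), np.float64(45.2)] z 0.0967
top0 c 168 [array([421.2, 140.5]), array([36.2, 39.4]), np.float64(45.2)] z 0.096
top0 sh 106 [array([430.9, 223.7]), array([29., 29.]), np.float64(38.0)] z 0.0864
top0 b 165 [array([421.6, 316.8]), array([37.4, 37.2]), np.float64(25.6)] z 0.0966
top0 tin 556 [array([623.1, 231.9]), array([70.9, 70.4]), np.float64(45.6)] z 0.1099
  return _methods._mean(a, axis=axis, dtype=dtype,
  ret = ret.dtype.type(ret / rcount)
```

Run:
```python
from h import *
a=np.radians(3.9);ex=np.array([np.cos(a),np.sin(a)]);ey=np.array([-ex[1],ex[0]])
for f,c in(("w1",(.6044,.0199)),("top0",(.6011,.0172))):
    P=np.load(f+".npz")["P"];Q=P[...,:2]-np.array(c);X=Q@ex;Y=Q@ey;Z=P[...,2]
    for lo,hi,z0,z1 in((.03,.012,.048,.06),(-.075,-.012,.006,.02)):
        m=(X>min(lo,hi))&(X<max(lo,hi))&(Z>z0)&(Z<z1)&(Y>.012)&(Y<.1);y=np.sort(Y[m]);print(f,"body right edge",y[:8:3].round(4),np.percentile(y,[.5,1,2]).round(4))
    m=(abs(X)<.08)&(Z>.05)&(Z<.06)&(Y>.2);
    if m.any(): print("left outer",np.percentile(Y[m],[90,98,99.5]).round(4))
    m=(abs(Y)<.03)&(Z>.06)&(Z<.075)&(abs(X)<.08); print("strap/pin",X[m].mean().round(4),np.percentile(Y[m],[1,50,99]).round(4))
    m=(Z>.085)&(Z<.105)&(X>0)&(X<.07)&(Y>.04)&(Y<.11);print("bar",X[m].mean(),Y[m].mean())
    # riser: x where z goes 12->55
    m=(Y>.05)&(Y<.14)&(Z>.05)&(Z<.06)&(X<.03);print("riser x",np.percentile(X[m],[.5,2,5]).round(4))
    m=(Y>.05)&(Y<.10)&(Z>.006)&(Z<.02);print("front x",np.percentile(X[m],[.5,2,5]).round(4))
r=np.degrees(a);p=np.array([.6044,.0199])-ey*.045
print(p)
d((p[0],p[1],.10,93.9-90),(p[0],p[1],.03,93.9-90),(p[0],p[1],.10,93.9))
```

```text
w1 body right edge [0.0249 0.0252 0.0253] [0.0252 0.0253 0.0258]
w1 body right edge [0.0123 0.0127 0.0135] [0.0154 0.0184 0.0241]
left outer [0.2182 0.2196 0.2199]
strap/pin 0.0723 [-0.0013  0.0269  0.0297]
bar 0.039793302273383145 0.07316615524557323
riser x [-0.1662 -0.1554 -0.0813]
front x [-0.1543 -0.0833 -0.0808]
top0 body right edge [0.026  0.0264 0.027 ] [0.0261 0.0261 0.0264]
top0 body right edge [0.0122 0.0151 0.0209] [0.0148 0.0197 0.0261]
left outer [0.3777 0.3893 0.3931]
strap/pin 0.0277 [-0.0051  0.0049  0.0263]
bar 0.04273362155122977 0.0732571959250615
riser x [-0.5731 -0.5575 -0.5419]
front x [-0.5676 -0.5581 -0.5476]
[ 0.60746069 -0.02499579]
d [-0.0785  0.0724  0.227 ] turn 1.56
d [-0.0785  0.0724  0.297 ] turn 1.56
d [-0.0785  0.0724  0.227 ] turn -0.011
at [0.5306 0.0493 0.3269] [1.7999e+02 2.0000e-02 9.3270e+01] q7 -7.4 t 3.425 F [-0.3  0.3 -0.7] w 0.08740936778167609
```

Request:
move_arm(
  steps=[
    [[-0.04,0.036,0.06],-0.01],
    [[-0.079,0.072,0.12],-0.011],
    [[-0.079,0.072,0.18],-0.011],
    [[-0.079,0.072,0.24],-0.011],
    [[-0.079,0.072,0.285],-0.011],
    [[-0.079,0.072,0.291],-0.011],
    [[-0.079,0.072,0.291],-0.011],
    [[-0.079,0.072,0.291],-0.011],
    [[-0.069,0.072,0.291],-0.011],
    [[-0.059,0.072,0.291],-0.011],
    [[-0.056,0.072,0.291],-0.011],
    [[-0.056,0.072,0.291],-0.011],
    [[-0.056,0.072,0.291],-0.011],
  ],
  hand=1,
  squeeze=20,
)

```text
time_s: 5.05
tool_pos: [0.6058, -0.0023, 0.0357]
tool_rot: [-180.0, 0.0, 93.9]
force: [-0.4, -0.1, 0.1]
grip_width: 0.0003
```

Request:
move_arm(
  steps=[
    [[0.002,0,0],0],
    [[0.004,0,0],0],
    [[0.005,0,0],0],
    [[0.006,0,0],0],
    [[0.007,0,0],0],
    [[0.008,0,0],0],
    [[0.008,0,0],0],
  ],
)

```text
time_s: 5.92
tool_pos: [0.6052, 0.0063, 0.0358]
tool_rot: [180.0, 0.0, 94.0]
force: [-1.3, 0.7, -0.2]
grip_width: 0.0005
```

Request:
move_arm(
  steps=[
    [[0.001,0,0],0],
    [[0.002,0,0],0],
    [[0.003,0,0],0],
    [[0.003,0,0],0],
  ],
)

```text
time_s: 6.42
tool_pos: [0.605, 0.0093, 0.0359]
tool_rot: [180.0, 0.0, 94.0]
force: [-0.5, -0.8, 0.3]
grip_width: 0.0002
```

Request:
move_arm(
  steps=[
    [[0.001,0,0],0],
    [[0.002,0,0],0],
    [[0.003,0,0],0],
  ],
)

```text
time_s: 6.8
tool_pos: [0.6048, 0.0122, 0.0358]
tool_rot: [-180.0, 0.0, 94.0]
force: [0.5, -0.8, 0.1]
grip_width: 0.0001
```

Run:
```python
from h import *
d()
im,P=cloud("wrist");save("w2",im);np.savez("w2.npz",P=P)
a=np.radians(3.9);ex=np.array([np.cos(a),np.sin(a)]);ey=np.array([-ex[1],ex[0]])
Q=P[...,:2]-np.array((.5947,.1616));X=Q@ex;Y=Q@ey;Z=P[...,2]
m=(abs(X)<.08)&(Y>-.16)&(Y<-.115)&(Z>.048)&(Z<.06);print(m.sum(),np.percentile(Y[m],[1,5,50,95,99]).round(4))
```

```text
at [0.6048 0.0122 0.0358] [-180.      0.     93.95] q7 -12.8 t 6.8 F [ 0.5 -0.8  0.1] w 0.00010816916797640571
11170 [-0.1489 -0.1455 -0.137  -0.1165 -0.1153]
```

View pics/w2.png

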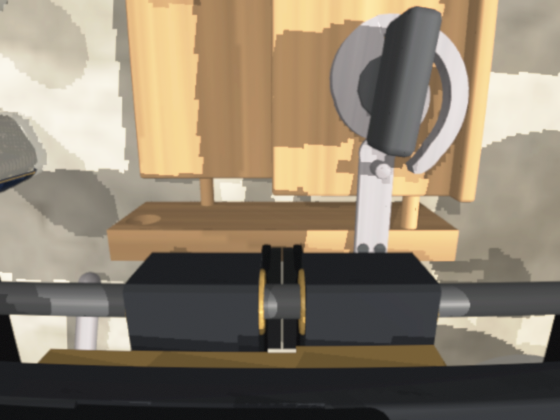

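Run:
```python
from h import *
P=np.load("w2.npz")["P"]
a=np.radians(3.9);ex=np.array([np.cos(a),np.sin(a)]);ey=np.array([-ex[1],ex[0]])
Q=P[...,:2]-np.array((.5947,.1616));X=Q@ex;Y=Q@ey;Z=P[...,2]
m=(abs(X)<.08)&(Y>-.18)&(Y<-.095)&(Z>.051)&(Z<.058);h=np.histogram(Y[m],np.arange(-.18,-.095,.002));print([(round(b,3),int(n)) for b,n in zip(h[1],h[0]) if n])
m=(abs(X)<.08)&(Y>-.18)&(Y<-.13)&(Z>.02)&(Z<.05);print("face y",np.percentile(Y[m],[5,50,95]).round(4))
for x in(-.08,-.04,.0,.02): 
  mm=m&(abs(X-x)<.01);print(x,np.median(Y[mm]).round(4))
o=env.get_obs();q=o["tool_pos"][:2]-np.array((.5947,.1616));print("tcp",q@ex,q@ey)
```

```text
[(np.float64(-0.152), 14), (np.float64(-0.15), 193), (np.float64(-0.148), 226), (np.float64(-0.146), 819), (np.float64(-0.144), 1022), (np.float64(-0.142), 1196), (np.float64(-0.14), 1185), (np.float64(-0.138), 1253), (np.float64(-0.136), 1699), (np.float64(-0.134), 164), (np.float64(-0.132), 116), (np.float64(-0.13), 116), (np.float64(-0.128), 110), (np.float64(-0.126), 119), (np.float64(-0.124), 122), (np.float64(-0.122), 132), (np.float64(-0.12), 134), (np.float64(-0.118), 461), (np.float64(-0.116), 684), (np.float64(-0.114), 672), (np.float64(-0.112), 710), (np.float64(-0.11), 704), (np.float64(-0.108), 651), (np.float64(-0.106), 588), (np.float64(-0.104), 584), (np.float64(-0.102), 551), (np.float64(-0.1), 594), (np.float64(-0.098), 474)]
face y [-0.1348 -0.1343 -0.134 ]
-0.08 -0.1349
-0.04 -0.1343
0.0 -0.1343
0.02 -0.1344
tcp -8.1840030048653e-05 -0.1495706370573582
```

Run:
```python
from h import *
o=env.get_obs();Rm=toolR(o)
for v in((0,0,0),(0,0,.008),(.0095,0,.008),(.0095,0,-.02),(.0095,.015,-.02)): print(v,proj("wrist",o["tool_pos"]+Rm@np.array(v)).round(0))
P=np.load("w2.npz")["P"]
for r in(225,235,245,252,258,265,280,310,340,348):print(r,[P[r,c].round(3).tolist() for c in(200,282)])
```

```text
(0, 0, 0) [[283. 246.]]
(0, 0, 0.008) [[283. 241.]]
(0.0095, 0, 0.008) [[283. 225.]]
(0.0095, 0, -0.02) [[283. 243.]]
(0.0095, 0.015, -0.02) [[314. 243.]]
225 [[0.562, 0.024, 0.046], [0.603, 0.028, 0.047]]
235 [[0.564, 0.022, 0.054], [0.603, 0.025, 0.055]]
245 [[0.564, 0.018, 0.055], [0.604, 0.02, 0.054]]
252 [[0.564, 0.014, 0.054], [0.604, 0.021, 0.066]]
258 [[0.582, 0.048, 0.14], [0.604, 0.018, 0.066]]
265 [[0.583, 0.049, 0.144], [0.604, 0.016, 0.068]]
280 [[0.584, 0.049, 0.152], [0.605, 0.009, 0.069]]
310 [[0.585, 0.043, 0.155], [0.602, 0.041, 0.148]]
340 [[0.585, 0.036, 0.154], [0.61, -0.072, -0.002]]
348 [[0.585, 0.034, 0.154], [0.611, -0.078, 0.0]]
```

Run:
```python
from h import *
im,P=cloud("scene");np.savez("s2.npz",P=P)
c=im[150:290,200:400].copy();save("s2",cv2.resize(c,None,fx=4,fy=4,interpolation=2))
o=env.get_obs();print(proj("scene",o["tool_pos"]),o["force"])
```

```text
[[282.37114028 229.75812743]] [ 0.36202765 -0.84857854  0.55906941]
```

View pics/s2.png

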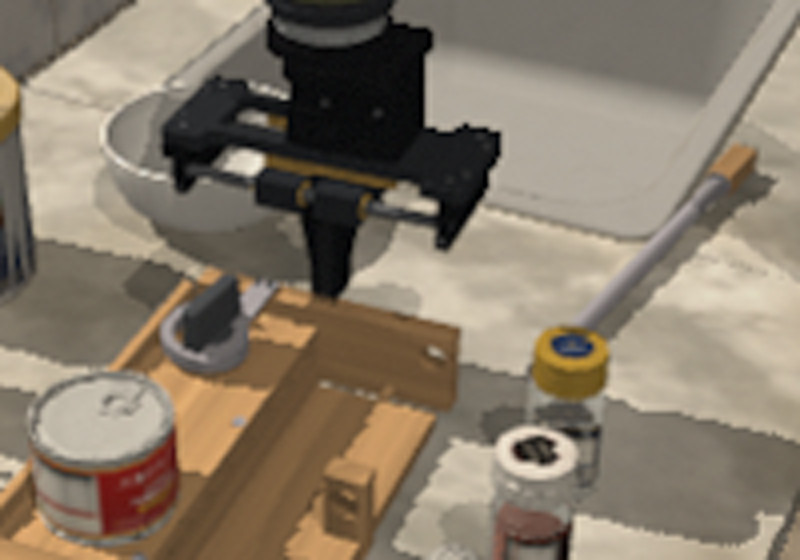

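Run:
```python
from h import *
a=np.radians(3.9);ex=np.array([np.cos(a),np.sin(a)]);ey=np.array([-ex[1],ex[0]])
for f in("scene0","s2"):
    P=np.load(f+".npz")["P"]
    Q=P[...,:2]-np.array((.5947,.1616));X=Q@ex;Y=Q@ey;Z=P[...,2]
    m=(abs(X)<.07)&(Y<-.10)&(Y>-.17)&(Z>.02)&(Z<.048);print("inner face",m.sum(),np.percentile(Y[m],[10,25,50,75,90]).round(4))
    m=(abs(X-.04)<.02)&(Y<-.03)&(Y>-.1)&(Z>.085)&(Z<.105);print("bar",Y[m].mean())
```

```text
inner face 322 [-0.1356 -0.1343 -0.1332 -0.132  -0.1302]
bar -0.06434086652972335
inner face 327 [-0.1355 -0.1344 -0.1333 -0.1321 -0.1302]
bar -0.06431839707221508
```

Request:
move_arm(
  steps=[
    [[0.001,0,0],0],
    [[0.002,0,0],0],
    [[0.003,0,0],0],
  ],
)

```text
time_s: 7.28
tool_pos: [0.6046, 0.0152, 0.0358]
tool_rot: [-180.0, 0.0, 94.0]
force: [-0.4, -0.6, -0.1]
grip_width: 0.0003
```

Request:
move_arm(
  steps=[
    [[0.001,0,0],0],
    [[0.002,0,0],0],
  ],
)

```text
time_s: 7.52
tool_pos: [0.6045, 0.0171, 0.0358]
tool_rot: [-180.0, 0.0, 94.0]
force: [0.2, 0.4, -1.4]
grip_width: 0.0005
```

Request:
move_arm(
  steps=[
    [[0.001,0,0],0],
    [[0.002,0,0],0],
  ],
)

```text
time_s: 7.78
tool_pos: [0.6043, 0.0191, 0.0358]
tool_rot: [-180.0, 0.0, 93.9]
force: [-0.1, 0.3, -1.3]
grip_width: 0.0003
```

```bash
cat >> h.py <<'E'
A=np.radians(3.9);EX=np.array([np.cos(A),np.sin(A)]);EY=np.array([-EX[1],EX[0]]);O=np.array((.5947,.1616))
def gap(n="wrist"):
    im,P=cloud(n);Q=P[...,:2]-O;X=Q@EX;Y=Q@EY;Z=P[...,2]
    m=(abs(X)<.08)&(Y>-.18)&(Y<-.095)&(Z>.051)&(Z<.058);h=np.histogram(Y[m],np.arange(-.16,-.109,.001));print([(round(b*1000),int(n)) for b,n in zip(h[1],h[0]) if n])
    return im
E
python3 - <<'E'
from h import *
im=gap();save("w3",im);d()
E
```

```text
[(-151, 8), (-150, 43), (-149, 55), (-148, 58), (-147, 69), (-146, 75), (-145, 71), (-144, 90), (-143, 85), (-142, 108), (-141, 115), (-140, 114), (-139, 339), (-138, 509), (-137, 503), (-136, 561), (-135, 995), (-134, 235), (-133, 48), (-132, 61), (-131, 60), (-130, 57), (-129, 47), (-128, 64), (-127, 60), (-126, 56), (-125, 57), (-124, 62), (-123, 61), (-122, 55), (-121, 65), (-120, 60), (-119, 61), (-118, 153), (-117, 314), (-116, 323), (-115, 344), (-114, 330), (-113, 328), (-112, 329), (-111, 356)]
at [0.6043 0.0193 0.0358] [180.    -0.    93.96] q7 -13.6 t 7.825 F [-1.3 -1.2 -0. ] w 0.00015750716708673842
```

Run:
```python
from h import *
im,P=cloud("scene")
a=cv2.resize(im[190:260,240:340],None,fx=5,fy=5,interpolation=2)
w=cv2.imread("pics/w3.png")[...,::-1][150:420,100:500]
w=cv2.resize(w,(500,337));save("s3",np.vstack([a[:260],w]))
for c in range(272,290,3): print(c,[(r,P[r,c].round(3).tolist()) for r in range(214,236,3)])
```

```text
272 [(214, [0.688, -0.088, -0.0]), (217, [0.685, -0.082, -0.006]), (220, [0.675, -0.065, -0.003]), (223, [0.63, 0.02, 0.053]), (226, [0.624, 0.031, 0.053]), (229, [0.625, 0.029, 0.042]), (232, [0.612, 0.055, 0.054]), (235, [0.606, 0.065, 0.053])]
275 [(214, [0.615, 0.032, 0.092]), (217, [0.675, -0.082, -0.003]), (220, [0.668, -0.068, -0.003]), (223, [0.624, 0.015, 0.053]), (226, [0.618, 0.028, 0.053]), (229, [0.616, 0.031, 0.046]), (232, [0.606, 0.05, 0.053]), (235, [0.6, 0.061, 0.053])]
278 [(214, [0.607, 0.031, 0.094]), (217, [0.608, 0.03, 0.084]), (220, [0.608, 0.029, 0.074]), (223, [0.607, 0.031, 0.067]), (226, [0.609, 0.028, 0.056]), (229, [0.608, 0.031, 0.049]), (232, [0.599, 0.047, 0.053]), (235, [0.598, 0.05, 0.046])]
281 [(214, [0.599, 0.032, 0.097]), (217, [0.601, 0.027, 0.084]), (220, [0.598, 0.032, 0.079]), (223, [0.598, 0.033, 0.071]), (226, [0.6, 0.029, 0.06]), (229, [0.601, 0.028, 0.05]), (232, [0.6, 0.03, 0.042]), (235, [0.601, 0.028, 0.031])]
284 [(214, [0.59, 0.032, 0.099]), (217, [0.595, 0.023, 0.084]), (220, [0.595, 0.022, 0.074]), (223, [0.595, 0.023, 0.066]), (226, [0.596, 0.021, 0.055]), (229, [0.592, 0.029, 0.053]), (232, [0.593, 0.026, 0.042]), (235, [0.592, 0.03, 0.035])]
287 [(214, [0.651, -0.109, -0.002]), (217, [0.647, -0.1, -0.006]), (220, [0.638, -0.082, -0.002]), (223, [0.631, -0.068, -0.001]), (226, [0.591, 0.014, 0.053]), (229, [0.585, 0.027, 0.054]), (232, [0.585, 0.027, 0.045]), (235, [0.585, 0.027, 0.036])]
```

View pics/s3.png

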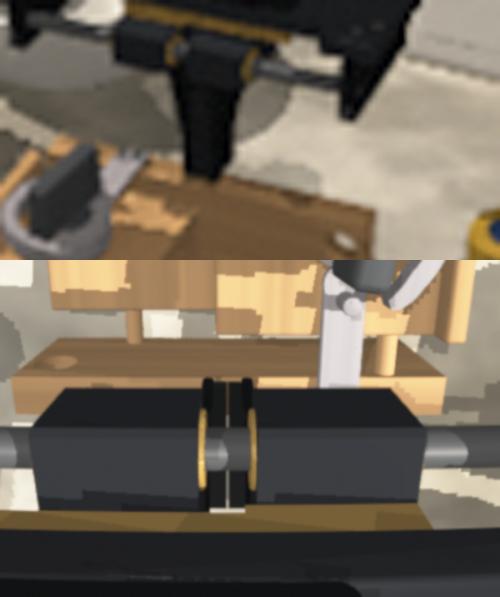

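Request:
move_arm(
  steps=[
    [[-0.02,0,0],0],
    [[-0.04,0,0],0],
    [[-0.06,0,0],0],
    [[-0.08,0,0],0],
    [[-0.08,0,0],0],
  ],
)

```text
time_s: 8.5
tool_pos: [0.6098, -0.0641, 0.0356]
tool_rot: [-180.0, 0.1, 93.7]
force: [0.4, -0.3, -0.4]
grip_width: 0.0004
```

Run:
```python
from h import *
im,P=cloud("scene");d()
o=env.get_obs();u,v=proj("scene",o["tool_pos"]+[0,0,-.008])[0];print(u,v)
for r in range(int(v)-22,int(v)+8,2):print(r,[P[r,int(u)+k].round(3).tolist() for k in(-2,0,2)])
im=gap();save("w4",im)
```

```text
at [ 0.6098 -0.0619  0.0357] [-1.7999e+02 -1.0000e-02  9.3820e+01] q7 -5.7 t 8.55 F [0.2 0.7 0.3] w 0.0001822154453361937
293.199905172009 217.19658849073215
195 [[0.614, -0.055, 0.099], [0.608, -0.054, 0.101], [0.601, -0.052, 0.104]]
197 [[0.614, -0.056, 0.093], [0.608, -0.056, 0.094], [0.602, -0.054, 0.097]]
199 [[0.613, -0.053, 0.088], [0.606, -0.052, 0.091], [0.601, -0.052, 0.092]]
201 [[0.613, -0.054, 0.082], [0.606, -0.051, 0.085], [0.602, -0.054, 0.085]]
203 [[0.613, -0.054, 0.076], [0.608, -0.055, 0.077], [0.6, -0.051, 0.081]]
205 [[0.612, -0.052, 0.071], [0.607, -0.054, 0.071], [0.599, -0.05, 0.076]]
207 [[0.613, -0.054, 0.063], [0.607, -0.053, 0.066], [0.599, -0.05, 0.07]]
209 [[0.653, -0.138, -0.003], [0.647, -0.141, -0.003], [0.601, -0.054, 0.06]]
211 [[0.647, -0.127, -0.001], [0.642, -0.13, -0.002], [0.637, -0.132, -0.002]]
213 [[0.643, -0.118, -0.002], [0.64, -0.124, -0.004], [0.635, -0.127, -0.004]]
215 [[0.638, -0.108, -0.001], [0.634, -0.112, -0.002], [0.63, -0.117, -0.004]]
217 [[0.635, -0.101, -0.003], [0.63, -0.103, -0.002], [0.626, -0.109, -0.005]]
219 [[0.632, -0.095, -0.004], [0.626, -0.096, -0.004], [0.621, -0.098, -0.004]]
221 [[0.625, -0.081, -0.001], [0.622, -0.088, -0.004], [0.616, -0.087, -0.002]]
223 [[0.623, -0.076, -0.004], [0.618, -0.079, -0.004], [0.612, -0.078, -0.002]]
[(-151, 142), (-150, 818), (-149, 793), (-148, 946), (-147, 772), (-146, 859), (-145, 810), (-144, 764), (-143, 872), (-142, 768), (-141, 856), (-140, 815), (-139, 837), (-138, 874), (-137, 814), (-136, 892), (-135, 737), (-134, 86), (-133, 74), (-132, 86), (-131, 87), (-130, 83), (-129, 92), (-128, 85), (-127, 84), (-126, 80), (-125, 88), (-124, 75), (-123, 89), (-122, 70), (-121, 89), (-120, 86), (-119, 91), (-118, 576), (-117, 495), (-116, 442), (-115, 479), (-114, 475), (-113, 480), (-112, 467), (-111, 472)]
```

Request:
move_arm(
  steps=[
    [[0,0,0.01],0],
    [[0,0,0.02],0],
    [[0,0,0.024],0],
    [[0,0,0.025],0],
    [[0,0,0.025],0],
  ],
)

```text
time_s: 9.22
tool_pos: [0.61, -0.0606, 0.0109]
tool_rot: [180.0, 0.0, 94.0]
force: [0.2, 0.2, -0.2]
grip_width: 0.0003
```

Run:
```python
from h import *
im,P=cloud("scene");d()
o=env.get_obs();u,v=proj("scene",o["tool_pos"]+[0,0,-.008])[0];print(u,v)
for r in range(int(v)-22,int(v)+8,2):print(r,[P[r,int(u)+k].round(3).tolist() for k in(-2,0,2)])
a=cv2.resize(im[170:250,240:340],None,fx=5,fy=5,interpolation=2)
save("s5",a)
```

```text
at [ 0.6101 -0.0607  0.0111] [1.7998e+02 1.0000e-02 9.3960e+01] q7 -6.6 t 9.275 F [ 0.1 -1.  -0.5] w 0.00022733173320451693
292.8109572753072 225.04458038133117
203 [[0.613, -0.048, 0.079], [0.608, -0.049, 0.08], [0.603, -0.05, 0.081]]
205 [[0.613, -0.049, 0.073], [0.608, -0.049, 0.074], [0.602, -0.049, 0.076]]
207 [[0.613, -0.048, 0.067], [0.608, -0.05, 0.067], [0.602, -0.049, 0.069]]
209 [[0.613, -0.047, 0.061], [0.608, -0.05, 0.061], [0.603, -0.052, 0.061]]
211 [[0.614, -0.05, 0.053], [0.607, -0.049, 0.056], [0.602, -0.05, 0.056]]
213 [[0.614, -0.05, 0.047], [0.608, -0.049, 0.049], [0.6, -0.046, 0.053]]
215 [[0.614, -0.052, 0.039], [0.609, -0.052, 0.041], [0.602, -0.05, 0.044]]
217 [[0.637, -0.1, -0.003], [0.608, -0.05, 0.036], [0.603, -0.051, 0.037]]
219 [[0.634, -0.093, -0.004], [0.628, -0.093, -0.002], [0.622, -0.094, -0.001]]
221 [[0.626, -0.077, 0.001], [0.623, -0.084, -0.002], [0.619, -0.088, -0.003]]
223 [[0.625, -0.074, -0.003], [0.621, -0.079, -0.005], [0.615, -0.079, -0.003]]
225 [[0.621, -0.067, -0.004], [0.616, -0.068, -0.003], [0.61, -0.069, -0.002]]
227 [[0.583, 0.014, 0.053], [0.577, 0.015, 0.054], [0.573, 0.011, 0.053]]
229 [[0.579, 0.023, 0.053], [0.574, 0.022, 0.054], [0.57, 0.019, 0.053]]
231 [[0.577, 0.027, 0.05], [0.572, 0.026, 0.051], [0.567, 0.024, 0.052]]
```

View pics/s5.png

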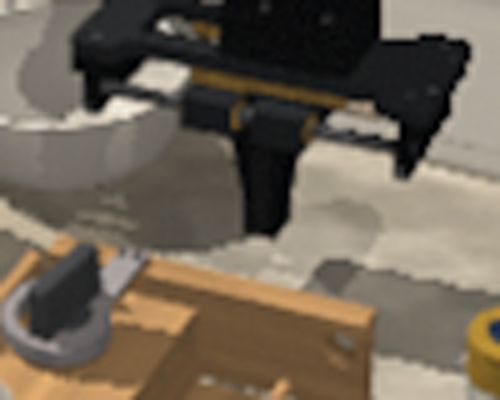

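Request:
move_arm(
  steps=[
    [[0,0,0.014],0],
    [[0.02,0,0.014],0],
    [[0.04,0,0.014],0],
    [[0.055,0,0.014],0],
    [[0.06,0,0.014],0],
    [[0.063,0,0.014],0],
    [[0.064,0,0.014],0],
    [[0.065,0,0.014],0],
    [[0.066,0,0.014],0],
    [[0.067,0,0.014],0],
    [[0.068,0,0.014],0],
  ],
)

```text
time_s: 10.65
tool_pos: [0.6055, 0.0044, -0.0029]
tool_rot: [180.0, 0.1, 93.8]
force: [-0.7, -5.2, 3.6]
grip_width: 0.0
```

Run:
```python
from h import *
im=gap();d()
```

```text
[(-149, 101), (-148, 72), (-147, 185), (-146, 379), (-145, 367), (-144, 377), (-143, 424), (-142, 436), (-141, 431), (-140, 452), (-139, 477), (-138, 623), (-137, 947), (-136, 997), (-135, 985), (-134, 996), (-133, 1041), (-132, 1030), (-131, 1667), (-130, 146), (-129, 100), (-128, 100), (-127, 104), (-126, 96), (-125, 95), (-124, 103), (-123, 108), (-122, 100), (-121, 102), (-120, 106), (-119, 100), (-118, 241), (-117, 509), (-116, 560), (-115, 565), (-114, 588), (-113, 590), (-112, 585), (-111, 580)]
at [ 0.6055  0.0046 -0.0029] [1.7999e+02 1.3000e-01 9.3830e+01] q7 -13.7 t 10.7 F [-0.4 -4.6  3.9] w 0.0007341524172717899
```

Request:
move_arm(
  steps=[
    [[0.001,0,0],0],
    [[0.002,0,0],0],
    [[0.003,0,0],0],
    [[0.003,0,0],0],
  ],
)

```text
time_s: 11.2
tool_pos: [0.6053, 0.0077, -0.0029]
tool_rot: [180.0, 0.1, 93.8]
force: [-0.1, -5.3, 3.9]
grip_width: -0.0001
```

Request:
move_arm(
  steps=[
    [[0.0005,0,0],0],
    [[0.001,0,0],0],
    [[0.001,0,0],0],
  ],
)

```text
time_s: 11.58
tool_pos: [0.6052, 0.0088, -0.0029]
tool_rot: [180.0, 0.1, 93.8]
force: [-0.5, -4.5, 3.8]
grip_width: 0.0005
```

Run:
```python
from h import *
im=gap();d();save("w6",im)
```

```text
[(-145, 22), (-144, 153), (-143, 87), (-142, 331), (-141, 370), (-140, 401), (-139, 403), (-138, 412), (-137, 450), (-136, 436), (-135, 472), (-134, 484), (-133, 889), (-132, 998), (-131, 998), (-130, 1003), (-129, 1034), (-128, 1005), (-127, 1598), (-126, 560), (-125, 93), (-124, 119), (-123, 98), (-122, 108), (-121, 104), (-120, 97), (-119, 108), (-118, 191), (-117, 494), (-116, 542), (-115, 551), (-114, 553), (-113, 563), (-112, 558), (-111, 574)]
at [ 0.6052  0.0088 -0.0029] [1.800e+02 1.200e-01 9.383e+01] q7 -14.1 t 11.625 F [-0.9 -5.4  3. ] w 7.94619058440343e-05
```

View pics/w6.png

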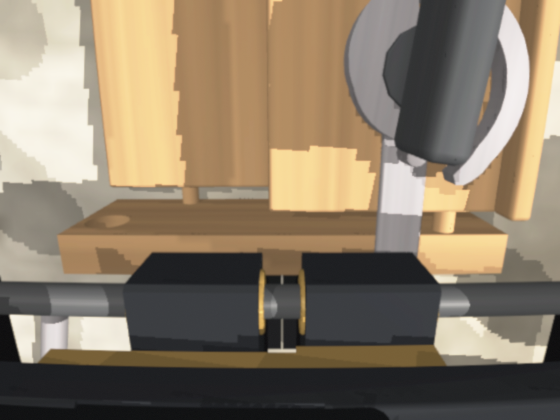

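Request:
move_arm(
  steps=[
    [[0.0005,0,0],0],
    [[0.001,0,0],0],
    [[0.001,0,0],0],
  ],
)

```text
time_s: 12.0
tool_pos: [0.6052, 0.0093, -0.0029]
tool_rot: [180.0, 0.2, 93.8]
force: [-0.9, -5.4, 3.8]
grip_width: 0.0004
```

Request:
move_arm(
  steps=[
    [[-0.02,0,0],0],
    [[-0.03,0,-0.04],0],
    [[-0.02,0.01,-0.1],0],
    [[0.03,0.034,-0.12],0],
    [[0.07,0.034,-0.12],0],
    [[0.087,0.034,-0.12],0],
    [[0.087,0.034,-0.12],0],
    [[0.087,0.034,-0.12],0],
  ],
  hand=-1,
)

```text
time_s: 13.0
tool_pos: [0.6328, 0.0982, 0.116]
tool_rot: [-179.9, 0.1, 93.8]
force: [0.6, -1.0, -0.1]
grip_width: 0.0728
```

Run:
```python
from h import *
im=gap();d((.640,.094,.051,93.9))
```

```text
[(-122, 4), (-121, 10), (-120, 8), (-119, 13), (-118, 83), (-117, 109), (-116, 128), (-115, 122), (-114, 118), (-113, 127), (-112, 107), (-111, 128)]
d [-0.0045  0.0068  0.0651] turn -0.002
at [0.633  0.0981 0.1161] [-1.7995e+02  9.0000e-02  9.3760e+01] q7 -19.7 t 13.05 F [-0.1 -0.4 -0.4] w 0.07639312924305615
```

Request:
move_arm(
  steps=[
    [[-0.004,0.007,0],0],
    [[-0.004,0.007,0.04],0],
    [[-0.004,0.007,0.062],0],
    [[-0.004,0.007,0.065],0],
    [[-0.004,0.007,0.065],0],
  ],
)

```text
time_s: 13.68
tool_pos: [0.6405, 0.0978, 0.0524]
tool_rot: [180.0, -0.0, 93.9]
force: [0.3, -0.7, 0.6]
grip_width: 0.0869
```

Request:
move_arm(
  steps=[
    [[0,0,0],0],
    [[0,0,0],0],
    [[0,0,0],0],
    [[0,0,0],0],
    [[0,0,0],0],
    [[0,0,0],0],
    [[0,0,0],0],
    [[0,0,0],0],
  ],
  hand=1,
  squeeze=40,
)

```text
time_s: 14.68
tool_pos: [0.6411, 0.0979, 0.0519]
tool_rot: [179.9, -0.0, 94.0]
force: [8.5, 0.9, -5.7]
grip_width: 0.0152
```

Request:
move_arm(
  steps=[
    [[0,0,0],0],
    [[0,0,0],0],
    [[-0.003,0.001,0],0],
    [[-0.003,0.001,0],0],
  ],
  hand=-0.2,
)

```text
time_s: 15.18
tool_pos: [0.6413, 0.0942, 0.0517]
tool_rot: [-180.0, 0.0, 93.9]
force: [-0.5, -0.4, -0.1]
grip_width: 0.0468
```

Run:
```python
from h import *
im,P=cloud("wrist");save("w7",im);d()
m=(P[...,2]>.088)&(P[...,2]<.105)&(P[...,0]>.61)&(P[...,0]<.67)&(P[...,1]>.055)&(P[...,1]<.13)
r=cv2.minAreaRect(P[m][:,:2].astype(np.float32)*1000);print(m.sum(),r)
```

```text
at [0.6412 0.0945 0.0517] [-1.7998e+02  1.0000e-02  9.3930e+01] q7 -20.9 t 15.225 F [ 0.5  0.8 -0.1] w 0.04873425685324554
2969 ((641.1005859375, 101.31704711914062), (49.698551177978516, 46.20213317871094), 44.51355743408203)
```

View pics/w7.png

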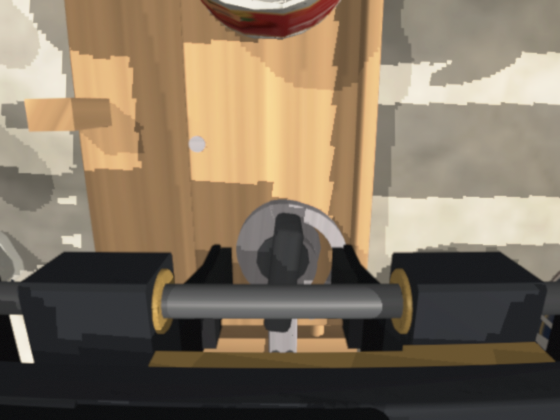

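Request:
move_arm(
  steps=[
    [[0,0,0],0.1],
    [[0,0,0],0.1],
  ],
)

```text
time_s: 15.48
tool_pos: [0.6412, 0.0948, 0.0519]
tool_rot: [-180.0, 0.0, 88.3]
force: [0.7, 0.0, -0.6]
grip_width: 0.0519
```

Request:
move_arm(
  steps=[
    [[0,0,0],0],
    [[0,0,0],0],
    [[0,0,0],0],
    [[0,0,0],0],
    [[0,0,0],0],
    [[0,0,0],0],
  ],
  hand=1,
  squeeze=45,
)

```text
time_s: 16.23
tool_pos: [0.6417, 0.0948, 0.0518]
tool_rot: [180.0, -0.0, 88.2]
force: [1.3, -0.1, -0.9]
grip_width: 0.0117
```

Request:
move_arm(
  steps=[
    [[0,0,0],0.12],
    [[0,0,0],0.24],
    [[0,0,0],0.36],
    [[0,0,0],0.48],
    [[0,0,0],0.6],
    [[0,0,0],0.72],
    [[0,0,0],0.84],
    [[0,0,0],0.96],
    [[0,0,0],1.08],
    [[0,0,0],1.2],
    [[0,0,0],1.32],
    [[0,0,0],1.44],
    [[0,0,0],1.56],
    [[0,0,0],1.6],
    [[0,0,0],1.6],
  ],
)

```text
time_s: 18.1
tool_pos: [0.6413, 0.0951, 0.0518]
tool_rot: [-180.0, -0.0, -3.4]
force: [0.9, 1.2, -0.9]
grip_width: 0.0118
```

Run:
```python
from h import *
d();gap();print(env.get_obs()["wrist_torque"])
```

```text
at [0.6413 0.0951 0.0518] [-1.7999e+02 -1.0000e-02 -3.4000e+00] q7 -111.5 t 18.1 F [ 0.9  1.2 -0.9] w 0.011754563391110558
[(-139, 78), (-138, 175), (-137, 165), (-136, 141), (-135, 145), (-134, 152), (-133, 144), (-132, 123), (-131, 131), (-130, 139), (-129, 133), (-128, 151), (-127, 140), (-126, 135), (-125, 154), (-124, 134), (-123, 173), (-122, 57), (-121, 50), (-120, 53), (-119, 41), (-118, 65), (-117, 103), (-116, 124), (-115, 123), (-114, 116), (-113, 127), (-112, 113), (-111, 123)]
[ 0.17693072 -0.22661384 -0.00682749]
```

Request:
move_arm(
  steps=[
    [[0,0,0],0],
    [[0,0,0],0],
    [[0,0,0],0],
    [[0,0,0],0],
    [[0,0,0],-0.18],
    [[0,0,0],-0.36],
    [[0,0,0],-0.54],
    [[0,0,0],-0.72],
    [[0,0,0],-0.9],
    [[0,0,0],-1.08],
    [[0,0,0],-1.26],
    [[0,0,0],-1.44],
    [[0,0,0],-1.62],
    [[0,0,0],-1.8],
    [[0,0,0],-1.98],
    [[0,0,0],-2.16],
    [[0,0,0],-2.34],
    [[0,0,0],-2.52],
  ],
  hand=-1,
)

```text
time_s: 20.4
tool_pos: [0.6412, 0.0946, 0.0518]
tool_rot: [-180.0, 0.0, 141.3]
force: [0.4, 0.4, 0.4]
grip_width: 0.0875
```

Request:
move_arm(
  steps=[
    [[0,0,0],-0.18],
    [[0,0,0],-0.36],
    [[0,0,0],-0.54],
    [[0,0,0],-0.62],
    [[0,0,0],-0.62],
  ],
)

```text
time_s: 21.02
tool_pos: [0.6412, 0.0945, 0.0517]
tool_rot: [180.0, -0.0, 176.4]
force: [0.0, 0.3, 0.3]
grip_width: 0.0872
```

Run:
```python
from h import *
d((.6413,.0951,.0518,176.6))
```

```text
d [-0.0001  0.0006 -0.0001] turn -0.004
at [0.6412 0.0945 0.0517] [ 1.8000e+02 -2.0000e-02  1.7638e+02] q7 54.7 t 21.025 F [0.  0.3 0.3] w 0.08724488784501652
```

Request:
move_arm(
  steps=[
    [[0,0,0],0],
    [[0,0,0],0],
    [[0,0,0],0],
    [[0,0,0],0],
    [[0,0,0],0],
    [[0,0,0],0],
    [[0,0,0],0],
    [[0,0,0],0],
  ],
  hand=1,
)

```text
time_s: 22.02
tool_pos: [0.6412, 0.0948, 0.0518]
tool_rot: [-180.0, -0.0, 176.5]
force: [0.6, -0.6, 0.6]
grip_width: 0.0151
```

Request:
move_arm(
  steps=[
    [[0,0,0],0.12],
    [[0,0,0],0.24],
    [[0,0,0],0.36],
    [[0,0,0],0.48],
    [[0,0,0],0.6],
    [[0,0,0],0.72],
    [[0,0,0],0.84],
    [[0,0,0],0.96],
    [[0,0,0],1.08],
    [[0,0,0],1.2],
    [[0,0,0],1.3],
    [[0,0,0],1.38],
    [[0,0,0],1.44],
    [[0,0,0],1.46],
    [[0,0,0],1.46],
  ],
)

```text
time_s: 23.9
tool_pos: [0.6417, 0.0956, 0.0518]
tool_rot: [179.9, -0.0, 92.9]
force: [3.5, 2.4, -4.2]
grip_width: 0.0116
```

Run:
```python
from h import *
d();gap();print(env.get_obs()["wrist_torque"])
```

```text
at [0.6417 0.0956 0.0518] [ 1.7993e+02 -4.0000e-02  9.2920e+01] q7 -21.7 t 23.9 F [ 3.5  2.4 -4.2] w 0.011600583346386032
[(-134, 28), (-133, 66), (-132, 51), (-131, 49), (-130, 58), (-129, 49), (-128, 61), (-127, 54), (-126, 54), (-125, 52), (-124, 66), (-123, 57), (-122, 69), (-121, 56), (-120, 56), (-119, 82), (-118, 70), (-117, 7), (-116, 3), (-115, 4), (-114, 2), (-113, 8), (-112, 2), (-111, 1)]
[ 0.54945405 -0.9438831   0.39786416]
```

Request:
move_arm(
  steps=[
    [[0,0,0],0.03],
    [[0,0,0],0.05],
    [[0,0,0],0.05],
  ],
)

```text
time_s: 24.32
tool_pos: [0.6416, 0.0956, 0.0518]
tool_rot: [179.9, -0.0, 90.0]
force: [4.7, 2.9, -4.1]
grip_width: 0.0122
```

Run:
```python
from h import *
d();print(env.get_obs()["wrist_torque"])
```

```text
at [0.6416 0.0956 0.0518] [ 1.7993e+02 -3.0000e-02  9.0020e+01] q7 -24.4 t 24.325 F [ 4.7  2.9 -4.1] w 0.012245244387423849
[ 0.62324968 -1.04206974  0.99268142]
```

Request:
move_arm(
  steps=[
    [[0,0,0],-0.03],
    [[0,0,0],-0.06],
    [[0,0,0],-0.06],
    [[0,0,0],-0.06],
    [[0,0,0],-0.06],
    [[0,0,-0.04],-0.06],
    [[0,0,-0.09],-0.06],
    [[-0.02,-0.05,-0.09],-0.06],
    [[-0.045,-0.11,-0.09],-0.06],
    [[-0.045,-0.165,-0.09],-0.06],
    [[-0.045,-0.2,-0.09],-0.06],
    [[-0.045,-0.2,-0.09],-0.06],
    [[-0.045,-0.2,-0.09],-0.06],
  ],
  hand=-1,
)

```text
time_s: 25.95
tool_pos: [0.4421, 0.0499, 0.1424]
tool_rot: [179.9, 0.0, 93.4]
force: [0.0, -0.5, 0.2]
grip_width: 0.087
```

```bash
cat >> h.py <<'E'
def W(x,y): return O+EX*x+EY*y
def caps(P,z0=.08,z1=.105,xm=.5):
    m=((P[...,2]>z0)&(P[...,2]<z1)&(P[...,0]>.38)&(P[...,0]<xm)&(P[...,1]>-.05)&(P[...,1]<.4)).astype(np.uint8)
    n,l,s,c=cv2.connectedComponentsWithStats(m)
    for i in range(1,n):
        if s[i,4]>60:
            (cx,cy),r=cv2.minEnclosingCircle(P[l==i][:,:2].astype(np.float32)*1000);print("cap",s[i],round(cx,1),round(cy,1),"r",round(r,1))
E
python3 - <<'E'
from h import *
im,P=cloud("wrist");save("w8",im);caps(P)
X=(P[...,:2]-O)@EX;Y=(P[...,:2]-O)@EY
m=(P[...,2]>.088)&(P[...,2]<.105)&(X>.01)&(X<.07)&(Y<-.03)&(Y>-.11)
if m.sum()>50: print("bar",cv2.minAreaRect(P[m][:,:2].astype(np.float32)*1000))
im,P=cloud("top");caps(P)
d((.437,.0497,.035,93.9))
E
```

```text
cap [ 222   31   72   76 4143] 421.7 142.6 r 21.7
cap [ 242  183   63   66 3247] 435.6 50.0 r 21.2
cap [206 264  12  13 108] 432.2 225.8 r 16.6
cap [169 266  16  16 201] 423.3 318.6 r 21.7
d [-0.0004 -0.0053  0.1071] turn -0.009
at [0.4422 0.0503 0.1421] [ 1.7996e+02 -5.0000e-02  9.3410e+01] q7 -2.9 t 26.05 F [-0.1  0.4 -0.8] w 0.0872127212044742
```

Request:
move_arm(
  steps=[
    [[0,-0.006,0.03],0],
    [[0,-0.006,0.07],0],
    [[0,-0.006,0.1],0],
    [[0,-0.006,0.107],0],
    [[0,-0.006,0.107],0],
  ],
)

```text
time_s: 26.68
tool_pos: [0.4357, 0.0502, 0.035]
tool_rot: [-180.0, -0.1, 93.4]
force: [-0.0, -0.2, -0.1]
grip_width: 0.0873
```

Request:
move_arm(
  steps=[
    [[0,0,0],0],
    [[0,0,0],0],
    [[0,0,0],0],
    [[0,0,0],0],
    [[0,0,0],0],
    [[0,0,0],0],
  ],
  hand=1,
  squeeze=25,
)

```text
time_s: 27.42
tool_pos: [0.4354, 0.0496, 0.035]
tool_rot: [180.0, 0.0, 93.4]
force: [-0.5, -0.3, 0.2]
grip_width: 0.0449
```

Request:
move_arm(
  steps=[
    [[0,0,-0.02],0],
    [[0,0,-0.05],0],
    [[0,0,-0.08],0],
    [[0,0,-0.08],0],
  ],
)

```text
time_s: 27.92
tool_pos: [0.4368, 0.0497, 0.1166]
tool_rot: [179.8, 0.1, 93.4]
force: [-0.3, -0.8, -2.1]
grip_width: 0.0452
```

Run:
```python
from h import *
x,y=W(-.037,-.089);d((x,y,.1,93.9),(x,y,.049,93.9))
im,P=cloud("wrist");save("w9",im)
```

```text
d [0.0131 0.1279 0.0171] turn -0.009
d [0.0132 0.1277 0.0681] turn -0.009
at [0.4368 0.0497 0.1166] [1.7977e+02 7.0000e-02 9.3370e+01] q7 -3.4 t 27.925 F [-0.3 -0.8 -2.1] w 0.04520257406849662
```

View pics/w9.png

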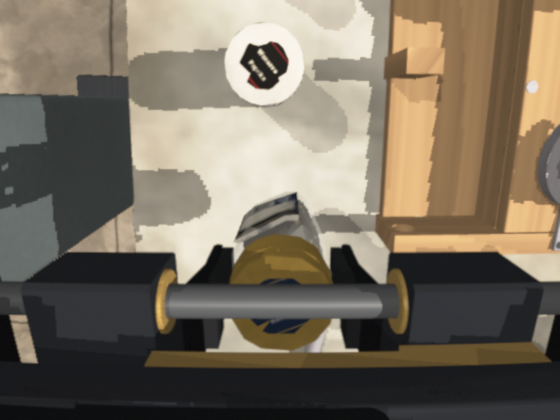

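Request:
move_arm(
  steps=[
    [[0.005,0.04,0],0],
    [[0.013,0.085,0],0],
    [[0.013,0.12,0],0],
    [[0.013,0.128,0],0],
    [[0.013,0.128,0.02],0],
    [[0.013,0.128,0.05],0],
    [[0.013,0.128,0.063],0],
    [[0.013,0.128,0.068],0],
    [[0.013,0.128,0.068],0],
  ],
)

```text
time_s: 29.1
tool_pos: [0.5619, 0.0702, 0.0472]
tool_rot: [180.0, 0.0, 93.4]
force: [1.3, 0.1, -0.8]
grip_width: 0.0448
```

Run:
```python
from h import *
x,y=W(-.037,-.089);d((x,y,.049,93.9))
```

```text
d [-0.      0.0019 -0.0018] turn -0.009
at [0.5619 0.0702 0.0472] [1.7998e+02 4.0000e-02 9.3390e+01] q7 -19.5 t 29.1 F [ 1.3  0.1 -0.8] w 0.044817312983568176
```

Request:
move_arm(
  steps=[
    [[0,0,0],0],
    [[0,0,0],0],
    [[0,0,0],0],
    [[0,0,-0.03],0],
    [[0,0,-0.08],0],
    [[0.03,-0.03,-0.09],0],
    [[0.07,-0.06,-0.09],0],
    [[0.12,-0.09,-0.09],0],
    [[0.155,-0.115,-0.09],0],
    [[0.165,-0.119,-0.09],0],
    [[0.165,-0.119,-0.09],0],
  ],
  hand=-0.4,
)

```text
time_s: 30.48
tool_pos: [0.4339, 0.2281, 0.137]
tool_rot: [180.0, 0.0, 93.5]
force: [-0.1, -0.1, -0.2]
grip_width: 0.0609
```

Run:
```python
from h import *
im,P=cloud("wrist");save("w10",im);caps(P,.07);d((.4335,.2275,.027,93.9))
im,P=cloud("top");caps(P,.07,.125,.58)
u=im[130:320,140:340];save("t10",np.vstack([cv2.resize(u,(500,475),interpolation=2)]))
```

```text
cap [ 238   35   72   75 4087] 423.3 318.6 r 21.3
cap [ 254  191   49   50 1915] 430.8 226.0 r 17.4
cap [ 229  319   60   33 1856] 421.1 144.9 r 22.0
d [ 0.0006 -0.001   0.1099] turn -0.01
at [0.4345 0.227  0.1369] [1.7997e+02 3.0000e-02 9.3340e+01] q7 -30.5 t 30.525 F [ 0.4 -0.4 -0.6] w 0.060688272208524054
cap [261 216  17  16 213] 561.1 69.1 r 23.9
cap [212 264   6  13  64] 432.3 222.9 r 16.4
cap [234 266  17  17 216] 422.2 141.5 r 22.1
```

View pics/w10.png

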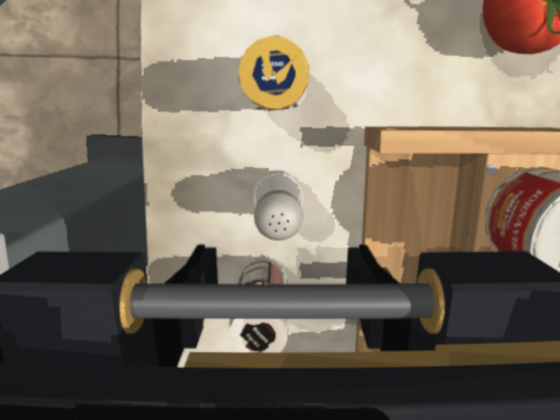

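Request:
move_arm(
  steps=[
    [[-0.001,-0.003,0.03],0],
    [[-0.001,-0.003,0.08],0],
    [[-0.001,-0.003,0.105],0],
    [[-0.001,-0.003,0.11],0],
    [[-0.001,-0.003,0.11],0],
  ],
)

```text
time_s: 31.2
tool_pos: [0.4316, 0.2264, 0.0272]
tool_rot: [180.0, -0.0, 93.3]
force: [0.5, -0.2, 0.0]
grip_width: 0.0611
```

Request:
move_arm(
  steps=[
    [[0,0,0],0],
    [[0,0,0],0],
    [[0,0,0],0],
    [[0,0,0],0],
    [[0,0,0],0],
  ],
  hand=1,
  squeeze=25,
)

```text
time_s: 31.82
tool_pos: [0.4312, 0.2267, 0.0272]
tool_rot: [179.9, 0.0, 93.4]
force: [-0.0, -0.2, 2.7]
grip_width: 0.0342
```

Request:
move_arm(
  steps=[
    [[0,0,-0.02],0],
    [[0,0,-0.05],0],
    [[0,0,-0.08],0],
    [[0,0,-0.08],0],
  ],
)

```text
time_s: 32.33
tool_pos: [0.4324, 0.2278, 0.1097]
tool_rot: [179.7, -0.0, 93.4]
force: [0.2, 0.1, -0.5]
grip_width: 0.034
```

Run:
```python
from h import *
x,y=W(-.037,-.036);d((x,y,.1,93.9),(x,y,.04,93.9))
```

```text
d [-0.112   0.1214  0.0103] turn -0.009
d [-0.112   0.121   0.0703] turn -0.009
at [0.4324 0.2278 0.1097] [ 1.797e+02 -3.000e-02  9.338e+01] q7 -32.3 t 32.325 F [ 0.2  0.1 -0.5] w 0.033966749773816786
```

Run:
```python
from h import *
im,P=cloud("wrist");a=im[150:400,120:440]
im2,P=cloud("scene");o=env.get_obs();u,v=proj("scene",o["tool_pos"])[0].astype(int);print(u,v)
b=im2[v-60:v+80,u-60:u+70]
save("w11",np.hstack([cv2.resize(a,(400,312)),cv2.resize(b,(290,312),interpolation=2)]))
```

```text
313 281
```

View pics/w11.png

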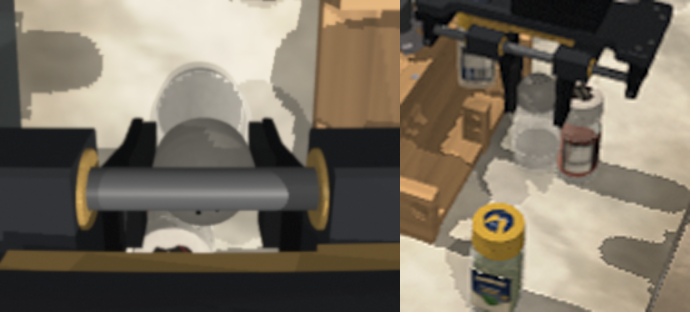

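Request:
move_arm(
  steps=[
    [[0,0.03,0],0],
    [[-0.03,0.07,0],0],
    [[-0.07,0.11,0],0],
    [[-0.105,0.121,0],0],
    [[-0.112,0.121,0],0],
    [[-0.112,0.121,0.02],0],
    [[-0.112,0.121,0.05],0],
    [[-0.112,0.121,0.063],0],
    [[-0.112,0.121,0.067],0],
    [[-0.112,0.121,0.067],0],
  ],
)

```text
time_s: 33.67
tool_pos: [0.5581, 0.1232, 0.0401]
tool_rot: [180.0, -0.0, 93.5]
force: [0.0, 0.4, -0.3]
grip_width: 0.0338
```

Run:
```python
from h import *
x,y=W(-.037,-.036);d((x,y,.04,93.9))
```

```text
d [-0.0001  0.0021  0.0001] turn -0.008
at [0.5581 0.1232 0.0401] [ 1.7996e+02 -2.0000e-02  9.3470e+01] q7 -26.7 t 33.675 F [ 0.   0.4 -0.3] w 0.033781173990943554
```

Request:
move_arm(
  steps=[
    [[0,0,0.001],0],
    [[0,0,0.001],0],
  ],
)

```text
time_s: 33.92
tool_pos: [0.5587, 0.1221, 0.0393]
tool_rot: [179.9, 0.0, 93.4]
force: [0.6, 0.0, -0.4]
grip_width: 0.0337
```

Request:
move_arm(
  steps=[
    [[0,0,0],0],
    [[0,0,0],0],
    [[0,0,0],0],
    [[0,0,-0.03],0],
    [[0,0,-0.09],0],
    [[0.02,-0.03,-0.095],-0.15],
    [[0.05,-0.06,-0.095],-0.33],
    [[0.1,-0.09,-0.095],-0.51],
    [[0.15,-0.12,-0.095],-0.7],
    [[0.19,-0.122,-0.095],-0.88],
    [[0.204,-0.122,-0.095],-1.06],
    [[0.204,-0.122,-0.095],-1.24],
    [[0.204,-0.122,-0.095],-1.42],
    [[0.204,-0.122,-0.095],-1.57],
    [[0.204,-0.122,-0.095],-1.57],
    [[0.204,-0.122,-0.095],-1.57],
  ],
  hand=-0.4,
)

```text
time_s: 35.92
tool_pos: [0.4243, 0.3184, 0.1338]
tool_rot: [-180.0, 0.0, -176.8]
force: [0.5, -0.5, 0.5]
grip_width: 0.0609
```

Run:
```python
from h import *
im,P=cloud("wrist");caps(P,.07);d((.4235,.3186,.035,183.9))
im,P=cloud("top");caps(P,.07,.125,.58)
```

```text
cap [   0  167   63   70 3557] 420.6 143.8 r 22.2
cap [ 251  184   65   70 3576] 422.8 319.0 r 21.3
d [0.0009 0.0003 0.0988] turn -0.012
at [0.4243 0.3184 0.1338] [-1.7998e+02  1.0000e-02 -1.7679e+02] q7 37.4 t 35.975 F [-1.3  0.3 -0. ] w 0.06084872624774699
cap [261 216  18  16 217] 561.2 68.3 r 24.2
cap [244 218  13  13 136] 557.5 119.5 r 17.6
cap [234 266  17  17 216] 422.3 141.9 r 21.9
```

Request:
move_arm(
  steps=[
    [[0.001,0,0.03],0],
    [[0.001,0,0.07],0],
    [[0.001,0,0.095],0],
    [[0.001,0,0.099],0],
    [[0.001,0,0.099],0],
  ],
)

```text
time_s: 36.65
tool_pos: [0.4236, 0.3189, 0.0355]
tool_rot: [180.0, 0.0, -176.7]
force: [-0.1, 0.2, 1.1]
grip_width: 0.0608
```

Request:
move_arm(
  steps=[
    [[0,0,0],0],
    [[0,0,0],0],
    [[0,0,0],0],
    [[0,0,0],0],
    [[0,0,0],0],
  ],
  hand=1,
)

```text
time_s: 37.28
tool_pos: [0.4238, 0.3187, 0.0353]
tool_rot: [180.0, 0.1, -176.7]
force: [0.2, 0.2, 5.2]
grip_width: 0.0412
```

Request:
move_arm(
  steps=[
    [[0,0,-0.02],0],
    [[0,0,-0.05],0],
    [[0,0,-0.08],0],
    [[0,0,-0.08],0],
  ],
)

```text
time_s: 37.78
tool_pos: [0.4244, 0.3197, 0.1174]
tool_rot: [179.9, 0.2, -176.7]
force: [-0.4, -1.8, -1.2]
grip_width: 0.0413
```

Run:
```python
from h import *
x,y=W(-.038,.090);d((x,y,.1,183.9),(x,y,.048,183.9))
```

```text
d [-0.1219 -0.0781  0.0177] turn -0.01
d [-0.1217 -0.0782  0.0697] turn -0.01
at [0.4244 0.3197 0.1174] [ 179.91    0.22 -176.67] q7 36.6 t 37.775 F [-0.4 -1.8 -1.2] w 0.04134650902152539
```

Request:
move_arm(
  steps=[
    [[-0.04,-0.02,0],-0.01],
    [[-0.08,-0.05,0],-0.01],
    [[-0.115,-0.073,0],-0.01],
    [[-0.122,-0.078,0],-0.01],
    [[-0.122,-0.078,0],-0.01],
    [[-0.122,-0.078,0.03],-0.01],
    [[-0.122,-0.078,0.055],-0.01],
    [[-0.122,-0.078,0.066],-0.01],
    [[-0.122,-0.078,0.069],-0.01],
    [[-0.122,-0.078,0.069],-0.01],
  ],
)

```text
time_s: 39.02
tool_pos: [0.5491, 0.2491, 0.0471]
tool_rot: [180.0, 0.0, -176.0]
force: [-1.6, -0.1, 4.2]
grip_width: 0.0405
```

Run:
```python
from h import *
x,y=W(-.038,.090);d((x,y,.048,183.9))
```

```text
d [-0.0016 -0.0004 -0.0009] turn 0.002
at [0.5491 0.2491 0.0471] [ 1.7997e+02  5.0000e-02 -1.7599e+02] q7 43.9 t 39.025 F [-1.6 -0.1  4.2] w 0.040543137819981014
```

Request:
move_arm(
  steps=[
    [[0,0,0],0],
    [[0,0,0],0],
    [[0,0,0],0],
    [[0,0,-0.03],0],
    [[0,0,-0.09],0],
    [[0.03,-0.02,-0.09],0.18],
    [[0.07,-0.05,-0.09],0.36],
    [[0.11,-0.08,-0.09],0.54],
    [[0.135,-0.096,-0.09],0.72],
    [[0.135,-0.096,-0.09],0.9],
    [[0.135,-0.096,-0.09],1.08],
    [[0.135,-0.096,-0.09],1.26],
    [[0.135,-0.096,-0.09],1.44],
    [[0.135,-0.096,-0.09],1.62],
    [[0.135,-0.096,-0.09],1.8],
    [[0.135,-0.096,-0.09],1.92],
    [[0.135,-0.096,-0.09],1.92],
    [[0.135,-0.096,-0.09],1.92],
  ],
  hand=-0.25,
)

```text
time_s: 41.28
tool_pos: [0.4215, 0.1427, 0.1358]
tool_rot: [180.0, 0.0, 74.0]
force: [0.2, -0.2, -0.1]
grip_width: 0.0545
```

Run:
```python
from h import *
im,P=cloud("wrist");caps(P,.07);d((.4215,.143,.035,73.9))
im,P=cloud("top");caps(P,.07,.125,.58)
```

```text
cap [ 250  183   66   71 3676] 421.3 143.2 r 22.0
d [ 0.0003 -0.      0.1008] turn 0.002
at [0.4215 0.1427 0.1358] [1.8e+02 1.0e-02 7.4e+01] q7 -24.4 t 41.325 F [-0.3  0.9 -0.6] w 0.054548092486530364
cap [261 216  18  16 213] 561.5 68.1 r 24.6
cap [244 218  13  14 132] 556.4 121.1 r 17.7
cap [194 221  19  15 227] 546.9 248.7 r 22.6
```

Request:
move_arm(
  steps=[
    [[0,0,0.03],0],
    [[0,0,0.07],0],
    [[0,0,0.096],0],
    [[0,0,0.101],0],
    [[0,0,0.101],0],
  ],
)

```text
time_s: 42.0
tool_pos: [0.4218, 0.1431, 0.0354]
tool_rot: [180.0, -0.0, 73.9]
force: [-0.3, -0.1, 0.4]
grip_width: 0.0545
```

Request:
move_arm(
  steps=[
    [[0,0,0],0],
    [[0,0,0],0],
    [[0,0,0],0],
    [[0,0,0],0],
    [[0,0,0],0],
  ],
  hand=1,
)

```text
time_s: 42.62
tool_pos: [0.4225, 0.1426, 0.0358]
tool_rot: [179.9, 0.0, 73.9]
force: [-0.3, 0.1, 7.3]
grip_width: 0.0422
```

Request:
move_arm(
  steps=[
    [[0,0,-0.02],0],
    [[0,0,-0.05],0],
    [[0,0,-0.08],0],
    [[0,0,-0.08],0],
  ],
)

```text
time_s: 43.12
tool_pos: [0.4234, 0.1422, 0.1164]
tool_rot: [179.6, 0.1, 73.8]
force: [0.4, -0.7, -1.5]
grip_width: 0.0419
```

Run:
```python
from h import *
x,y=W(-.038,.033);d((x,y,.1,73.9),(x,y,.048,73.9))
```

```text
d [0.0844 0.112  0.0169] turn -0.001
d [0.0845 0.1117 0.0689] turn -0.001
at [0.4234 0.1422 0.1164] [1.7964e+02 1.4000e-01 7.3820e+01] q7 -32.0 t 43.125 F [ 0.4 -0.7 -1.5] w 0.04194042393444186
```

Request:
move_arm(
  steps=[
    [[0.05,0.02,0],0],
    [[0.085,0.06,0],0],
    [[0.085,0.1,0],0],
    [[0.085,0.112,0],0],
    [[0.085,0.112,0],0],
    [[0.085,0.112,0.03],0],
    [[0.085,0.112,0.055],0],
    [[0.085,0.112,0.066],0],
    [[0.085,0.112,0.068],0],
    [[0.085,0.112,0.068],0],
  ],
)

```text
time_s: 44.38
tool_pos: [0.5526, 0.1935, 0.0476]
tool_rot: [179.9, -0.0, 73.9]
force: [-0.7, 0.1, -1.8]
grip_width: 0.0422
```

Request:
move_arm(
  steps=[
    [[0,0,0],0],
    [[0,0,0],0],
    [[0,0,0],0],
    [[0,0,-0.02],0],
    [[0,0,-0.07],0],
    [[0,0,-0.1],0],
    [[-0.05,-0.02,-0.13],0],
    [[-0.1,-0.05,-0.18],0],
    [[-0.15,-0.08,-0.2],0],
    [[-0.2,-0.08,-0.2],0],
    [[-0.25,-0.08,-0.2],0],
    [[-0.27,-0.08,-0.2],0],
    [[-0.27,-0.08,-0.2],0],
  ],
  hand=-0.25,
)

```text
time_s: 46.0
tool_pos: [0.4008, -0.0447, 0.2475]
tool_rot: [179.9, -0.0, 73.8]
force: [-0.7, 1.0, 0.9]
grip_width: 0.0543
```

Run:
```python
from h import *
d()
im,P=cloud("top");caps(P,.07,.125,.58);save("t12",cv2.resize(im[130:320,140:440],None,fx=2.6,fy=2.6,interpolation=2))
r=env.cut_out("top","rail_grip")[:1];print(r[0]["conf"],r[0]["uv"])
Q=P
m=(P[...,0]>.36)&(P[...,0]<.6)&(P[...,1]>-.45)&(P[...,1]<-.0)&(P[...,2]>.008)&(P[...,2]<.03)
rr=cv2.minAreaRect(P[m][:,:2].astype(np.float32)*1000);print(m.sum(),rr)
g=r[0]["region"];rr=cv2.minAreaRect(P[g&(P[...,2]<.04)][:,:2].astype(np.float32)*1000);print("rail",rr,cv2.boxPoints(rr).round(0).tolist())
im,P=cloud("scene");save("s12",cv2.resize(im[150:350,170:440],None,fx=2.9,fy=2.9,interpolation=2))
```

```text
at [ 0.4008 -0.0447  0.2475] [179.95  -0.    73.77] q7 -0.6 t 46.0 F [-0.7  1.   0.9] w 0.054332916718626445
cap [261 216  17  16 213] 561.1 69.1 r 23.9
cap [214 219  19  15 216] 550.2 193.1 r 22.0
cap [244 218  13  14 137] 556.6 121.1 r 17.8
cap [194 221  18  15 225] 547.1 248.1 r 22.4
0.92 [384.5, 258.0]
504 ((517.6721801757812, -237.2002716064453), (407.62628173828125, 148.7852783203125), 81.24759674072266)
rail ((461.3204040527344, -187.42758178710938), (321.6756286621094, 19.280658721923828), 80.74693298339844) [[426.0, -345.0], [445.0, -348.0], [497.0, -30.0], [478.0, -27.0]]
```

View pics/s12.png

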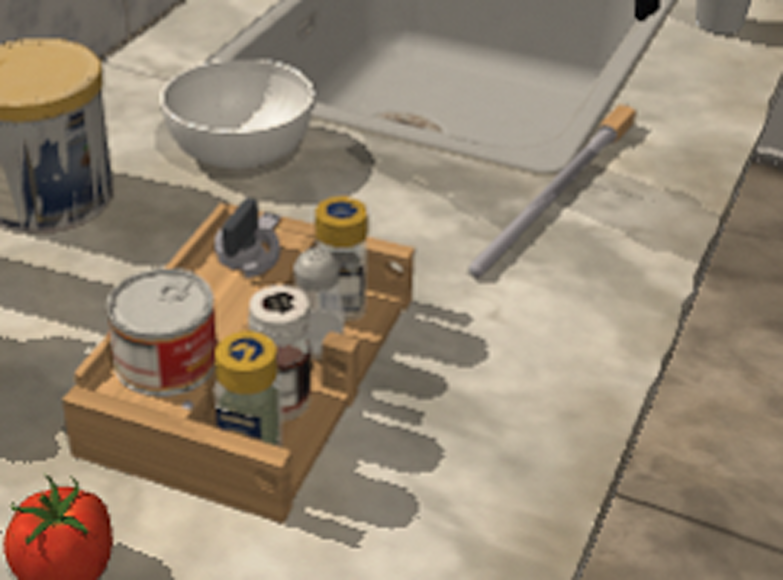

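Request:
move_arm(
  steps=[
    [[-0.04,0.03,0],-0.05],
    [[-0.09,0.06,0],-0.12],
    [[-0.14,0.09,0.02],-0.12],
    [[-0.19,0.11,0.04],-0.12],
    [[-0.235,0.114,0.05],-0.12],
    [[-0.248,0.114,0.05],-0.12],
    [[-0.248,0.114,0.05],-0.12],
    [[-0.248,0.114,0.05],-0.12],
  ],
)

```text
time_s: 47.15
tool_pos: [0.4432, -0.3116, 0.1978]
tool_rot: [179.9, 0.0, 81.0]
force: [1.0, 1.0, 0.4]
grip_width: 0.0547
```

```bash
cat >> h.py <<'E'
def rail(n="wrist",z0=.006,z1=.03,show=True):
    im,P=cloud(n);r=env.cut_out(n,"rail_grip")
    if not r: print("no rail"); return im,P
    g=cv2.erode(r[0]["region"].astype(np.uint8),np.ones((2,2)))>0
    g&=(P[...,2]>z0)&(P[...,2]<z1);X=P[g];c=X[:,:2].mean(0)
    u,s,v=np.linalg.svd(X[:,:2]-c,full_matrices=False);v=v[0]*np.sign(v[0][1]);t=(X[:,:2]-c)@v;
    # wooden part: saturated colour
    hsv=cv2.cvtColor(im,cv2.COLOR_RGB2HSV)[...,1][g]; w=hsv>90
    print(n,"conf",r[0]["conf"],"ang",np.degrees(np.arctan2(v[1],v[0])).round(2),"c",c.round(4),"t",np.percentile(t,[.5,99.5]).round(4),"wood t",np.percentile(t[w],[3,97]).round(4) if w.sum()>20 else None,"z",np.percentile(X[:,2],[50,95]).round(4))
    if w.sum()>20:
        tm=np.percentile(t[w],[3,97]).mean(); print("wood centre",X[w][:,:2].mean(0).round(4),"width",np.ptp((X[w][:,:2]-c)@np.array([-v[1],v[0]])).round(4))
    return im,P
E
python3 - <<'E'
from h import *
d();im,P=rail();save("w13",im)
E
```

```text
at [ 0.4432 -0.3116  0.1978] [179.91   0.    80.97] q7 19.9 t 47.15 F [1.  1.  0.4] w 0.054665331779429824
wrist conf 0.55 ang 81.76 c [ 0.4515 -0.2489] t [-0.0994  0.1018] wood t [-0.0982 -0.0553] z [0.0152 0.0205]
wood centre [ 0.4406 -0.3243] width 0.0177
```

View pics/w13.png

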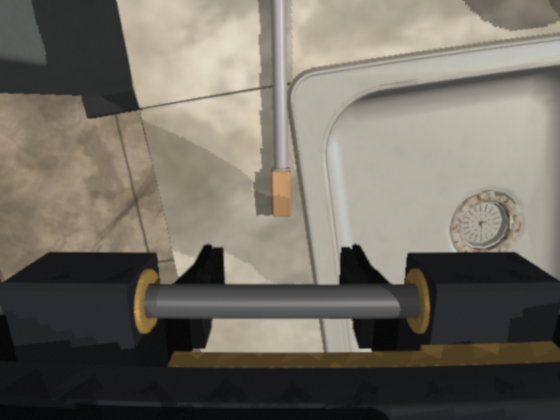

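Request:
move_arm(
  steps=[
    [[-0.017,0,0.03],-0.01],
    [[-0.017,0,0.09],-0.01],
    [[-0.017,0,0.15],-0.01],
    [[-0.017,0,0.19],-0.01],
    [[-0.017,0,0.205],-0.01],
    [[-0.017,0,0.21],-0.01],
    [[-0.017,0,0.214],-0.01],
    [[-0.017,0,0.214],-0.01],
  ],
  hand=0.1,
)

```text
time_s: 48.25
tool_pos: [0.4398, -0.3313, -0.0159]
tool_rot: [179.9, 0.1, 81.3]
force: [-0.4, -0.5, 0.4]
grip_width: 0.0391
```

Run:
```python
from h import *
d((.44,-.3286,-.019,81.7))
```

```text
d [ 0.0027 -0.0002  0.0031] turn -0.006
at [ 0.4398 -0.3313 -0.0159] [1.799e+02 8.000e-02 8.135e+01] q7 14.9 t 48.25 F [-0.4 -0.5  0.4] w 0.03914179529329883
```

Lower a bit, grip firmly, and lift.

Request:
move_arm(
  steps=[
    [[0.002,0,0.002],0],
    [[0.003,0,0.003],0],
    [[0.003,0,0.003],0],
  ],
)

```text
time_s: 48.62
tool_pos: [0.4394, -0.3275, -0.0201]
tool_rot: [180.0, 0.0, 81.4]
force: [-0.3, 1.1, -0.7]
grip_width: 0.039
```

Request:
move_arm(
  steps=[
    [[0,0,0],0],
    [[0,0,0],0],
    [[0,0,0],0],
    [[0,0,0],0],
    [[0,0,0],0],
  ],
  hand=1,
  squeeze=50,
)

```text
time_s: 49.25
tool_pos: [0.4394, -0.3277, -0.0201]
tool_rot: [-180.0, 0.0, 81.4]
force: [-0.3, 0.2, 0.2]
grip_width: 0.0197
```

Request:
move_arm(
  steps=[
    [[0,0,-0.01],0],
    [[0,0,-0.03],0],
    [[0,0,-0.05],0],
    [[0,0,-0.06],0],
    [[0,0,-0.06],0],
    [[0,0,-0.06],0],
  ],
)

```text
time_s: 50.0
tool_pos: [0.4389, -0.3275, 0.0394]
tool_rot: [-180.0, -0.0, 81.3]
force: [-0.2, 1.1, -0.3]
grip_width: 0.0198
```

Run:
```python
from h import *
d();im,P=cloud("wrist");save("w14",im)
o=env.get_obs();Rm=toolR(o);L=(P-o["tool_pos"])@Rm  # tool coords
hs=cv2.cvtColor(im,cv2.COLOR_RGB2HSV)
m=(abs(L[...,1])<.03)&(L[...,0]>.03)&(L[...,0]<.35)&(P[...,2]>.028)&(P[...,2]<.09)
print(m.sum())
for x in np.arange(.03,.35,.03):
    k=m&(abs(L[...,0]-x)<.01)
    if k.sum()>5: print(round(x,2),k.sum(),"y",np.median(L[k][:,1]).round(4),np.percentile(L[k][:,1],[5,95]).round(4),"ztop",np.percentile(P[k][:,2],90).round(4))
```

```text
at [ 0.4389 -0.3275  0.0394] [-1.7995e+02 -2.0000e-02  8.1340e+01] q7 17.0 t 50.0 F [-0.2  1.1 -0.3] w 0.019783386368014317
7196
0.03 755 y -0.0008 [-0.0071  0.0056] ztop 0.0761
0.06 1671 y -0.0008 [-0.0069  0.0053] ztop 0.0757
0.09 1920 y -0.0007 [-0.007   0.0055] ztop 0.0753
0.12 166 y -0.0011 [-0.0072  0.0054] ztop 0.0747
```

Run:
```python
from h import *
for f in("w1","w2","top0"):
    P=np.load(f+".npz")["P"];Q=P[...,:2]-O;X=Q@EX;Y=Q@EY;Z=P[...,2]
    def edge(n,m,A,B,b0,b1,pick,st=.006):
        pts=[]
        for b in np.arange(b0,b1,st):
            k=m&(B>b)&(B<b+st)
            if k.sum()>4: pts.append((b+st/2,np.percentile(A[k],pick)))
        pts=np.array(pts)
        if len(pts)<5: return
        for _ in range(2):
            c=np.polyfit(pts[:,0],pts[:,1],1);e=pts[:,1]-np.polyval(c,pts[:,0]);pts=pts[abs(e)<2*e.std()+2e-4]
        print(f,n,"slope deg",np.degrees(c[0]).round(2),"at0",c[1].round(4),"rms",e.std().round(5),len(pts))
    up=(Z>.050)&(Z<.0585)
    edge("riser",up&(X>-.012)&(X<.02),X,Y,-.105,.02 if f!="w2" else -.05,2)
    edge("back",up&(X>.03)&(X<.095),X,Y,-.11,.02,98)
    fl=(Z>.006)&(Z<.018)
    edge("floor front",fl&(X<-.05)&(X>-.095),X,Y,-.11,-.01,2)
    edge("panel outer",up&(Y<-.138)&(Y>-.16),Y,X,-.08,.035,2)
    edge("panel inner",up&(Y<-.125)&(Y>-.145),Y,X,-.08,.035,98)
    k=up&(Y<-.138)&(Y>-.148);print("panel x ends",np.percentile(X[k],[.5,1,99,99.5]).round(4))
```

```text
w1 riser slope deg 0.1 at0 -0.0051 rms 0.00026 20
w1 back slope deg 0.36 at0 0.0767 rms 0.00106 19
w1 floor front slope deg 0.0 at0 -0.083 rms 0.00037 17
w1 panel outer slope deg 0.12 at0 -0.1502 rms 0.00035 20
w1 panel inner slope deg 0.57 at0 -0.1342 rms 0.00084 18
panel x ends [-0.0852 -0.084   0.2284  0.2287]
w2 riser slope deg -0.32 at0 -0.0052 rms 0.0001 10
w2 back slope deg 1.08 at0 0.076 rms 0.00383 13
w2 floor front slope deg -0.0 at0 -0.0822 rms 0.00014 15
w2 panel outer slope deg 1.81 at0 -0.1449 rms 0.00137 20
w2 panel inner slope deg 0.84 at0 -0.1334 rms 0.00117 18
panel x ends [-0.0847 -0.084   0.083   0.0838]
top0 riser slope deg 0.06 at0 -0.0057 rms 0.0009 21
top0 back slope deg 0.08 at0 0.0741 rms 0.00131 19
top0 floor front slope deg 0.05 at0 -0.0842 rms 0.00096 15
top0 panel outer slope deg 0.14 at0 -0.1497 rms 0.00078 20
top0 panel inner slope deg 1.15 at0 -0.1356 rms 0.00189 18
panel x ends [-0.5441 -0.5422  0.4076  0.4081]
```

```bash
cat >> h.py <<'E'
def thr(*ys,z=.0113):
    d(*[(*W(-.0727,y),z,93.9) for y in ys])
    o=env.get_obs();q=o["tool_pos"][:2]-O;print("rack x",(q@EX).round(4),"y",(q@EY).round(4),"to home",(-.1335-.027-q@EY).round(4))
E
python3 - <<'E'
from h import *
thr(-.4535)
E
```

```text
d [0.0483 0.1081 0.0278] turn -0.219
at [ 0.4389 -0.3273  0.0392] [-1.7994e+02 -3.0000e-02  8.1350e+01] q7 17.0 t 50.05 F [ 0.1  0.7 -0.9] w 0.019511911070867263
rack x -0.1887 y -0.4772 to home 0.3167
```

Request:
move_arm(
  steps=[
    [[0.005,0.02,0],-0.05],
    [[0.01,0.045,0],-0.1],
    [[0.02,0.07,0],-0.15],
    [[0.03,0.09,0.01],-0.2],
    [[0.04,0.104,0.02],-0.219],
    [[0.048,0.108,0.028],-0.219],
    [[0.048,0.108,0.028],-0.219],
    [[0.048,0.108,0.028],-0.219],
    [[0.048,0.108,0.028],-0.219],
  ],
)

```text
time_s: 51.18
tool_pos: [0.553, -0.2975, 0.0124]
tool_rot: [180.0, 0.1, 93.8]
force: [-0.2, -0.5, -1.1]
grip_width: 0.0195
```

Run:
```python
from h import *
thr(-.4535,-.43)
im,P=cloud("scene")
tip=W(-.0727,-.4535+.305);hr=W(-.073,-.1335);print(proj("scene",[*tip,.038]),proj("scene",[*hr,.038]))
a=cv2.resize(im[205:265,260:360],(700,420),interpolation=2)
imt,Pt=cloud("top")
m=(Pt[...,0]>.51)&(Pt[...,0]<.56)&(Pt[...,1]>-.15)&(Pt[...,1]<.02)&(Pt[...,2]>.02)&(Pt[...,2]<.055)
X=Pt[m];print("top rail pts",m.sum());Q=X[:,:2]-O;c=np.polyfit(Q@EY,Q@EX,1);print("rail line in rack x at y=-.133:",np.polyval(c,-.133),"slope deg",np.degrees(c[0]),"tip y",(Q@EY).max(),"z",[np.median(X[abs(Q@EY-y)<.015][:,2]).round(4) for y in(-.16,-.19,-.22,-.25)])
save("s15",a)
```

```text
d [0.0017 0.0001 0.0011] turn -0.001
d [0.0252 0.0001 0.001 ] turn -0.001
at [ 0.553  -0.2975  0.0124] [1.7999e+02 7.0000e-02 9.3820e+01] q7 16.7 t 51.175 F [-0.2 -0.5 -1.1] w 0.0194826029728975
rack x -0.0728 y -0.4552 to home 0.2947
[[309.54286166 235.86064086]] [[307.5741334  239.27745583]]
top rail pts 273
rail line in rack x at y=-.133: -0.0754646853447391 slope deg 0.10790138610447052 tip y -0.153172096681697 z [np.float64(0.0433), np.float64(0.0433), np.float64(0.0456), np.float64(0.0452)]
```

View pics/s15.png

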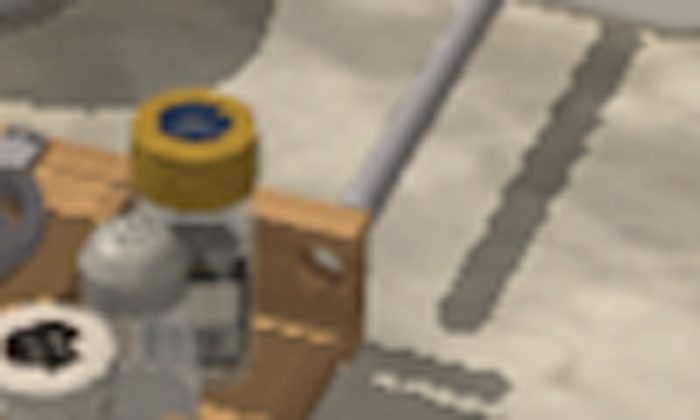

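Request:
move_arm(
  steps=[
    [[0.006,0,0],0],
    [[0.012,0,0],0],
    [[0.017,0,0],0],
    [[0.022,0,0],0],
    [[0.027,0,0],0],
    [[0.027,0,0],0],
  ],
)

```text
time_s: 52.02
tool_pos: [0.5517, -0.2689, 0.0119]
tool_rot: [180.0, -0.0, 93.9]
force: [-0.4, 0.5, -2.0]
grip_width: 0.0195
```

Request:
move_arm(
  steps=[
    [[0.005,0,0],0],
    [[0.01,0,0],0],
    [[0.015,0,0],0],
    [[0.015,0,0],0],
  ],
)

```text
time_s: 52.52
tool_pos: [0.5506, -0.2538, 0.0119]
tool_rot: [180.0, -0.0, 94.0]
force: [0.3, 0.2, -0.6]
grip_width: 0.0196
```

Run:
```python
from h import *
thr(-.36);print(env.get_obs()["wrist_torque"])
im,P=cloud("wrist");o=env.get_obs();L=(P-o["tool_pos"])@toolR(o)
m=(abs(L[...,1])<.03)&(L[...,0]>.03)&(P[...,2]>.028)&(P[...,2]<.06)
for x in(.03,.06,.09):
    k=m&(abs(L[...,0]-x)<.01);print(x,np.median(L[k][:,1]).round(4),np.percentile(P[k][:,2],90).round(4))
```

```text
d [ 0.0515 -0.0004  0.0006] turn 0.001
at [ 0.5506 -0.2538  0.0119] [180.    -0.    93.95] q7 13.4 t 52.525 F [ 0.3  0.2 -0.6] w 0.01958181423189517
rack x -0.0722 y -0.4115 to home 0.251
[-0.06895796 -0.16308953  0.0353023 ]
0.03 -0.0009 0.0486
0.06 -0.0009 0.0481
0.09 -0.0009 0.0477
```

Request:
move_arm(
  steps=[
    [[0.012,0,0],0],
    [[0.025,0,0],0],
    [[0.038,0,0],0],
    [[0.05,0,0.001],0],
    [[0.063,0,0.001],0],
    [[0.075,0,0.001],0],
    [[0.085,0,0.001],0],
    [[0.092,0,0.001],0],
    [[0.098,0,0.001],0],
    [[0.104,0,0.001],0],
    [[0.11,0,0.001],0],
    [[0.11,0,0.001],0],
  ],
)

```text
time_s: 54.08
tool_pos: [0.5431, -0.1442, 0.0109]
tool_rot: [180.0, -0.0, 93.9]
force: [0.8, 0.3, -1.1]
grip_width: 0.0193
```

Run:
```python
from h import *
thr(-.26);print(env.get_obs()["wrist_torque"])
```

```text
d [ 0.0416 -0.0004 -0.0004] turn 0.001
at [ 0.5431 -0.1442  0.0109] [180.    -0.    93.94] q7 3.7 t 54.075 F [ 0.8  0.3 -1.1] w 0.019260638819907014
rack x -0.0723 y -0.3016 to home 0.1411
[-0.1308116  -0.14907323 -0.01775735]
```

Request:
move_arm(
  steps=[
    [[0.006,0,0],0],
    [[0.012,0,0],0],
    [[0.022,0,0],0],
    [[0.034,0,0],0],
    [[0.046,0,0.0005],0],
    [[0.058,0,0.0005],0],
    [[0.07,0,0.0005],0],
    [[0.082,0,0.001],0],
    [[0.094,0,0.001],0],
    [[0.102,0,0.001],0],
    [[0.108,0,0.001],0],
    [[0.108,0,0.001],0],
  ],
)

```text
time_s: 55.58
tool_pos: [0.5357, -0.0367, 0.0098]
tool_rot: [180.0, 0.0, 93.9]
force: [0.6, -0.1, -0.9]
grip_width: 0.0189
```

Run:
```python
from h import *
thr(-.1605,z=.0098);print(env.get_obs()["wrist_torque"])
im,P=cloud("wrist");o=env.get_obs();L=(P-o["tool_pos"])@toolR(o)
m=(abs(L[...,1])<.03)&(L[...,0]>.03)&(P[...,2]>.028)&(P[...,2]<.055)&((P[...,:2]-O)@EY<-.14)
for x in(.03,.045,.06,.075):
    k=m&(abs(L[...,0]-x)<.007);print(x,k.sum(),np.median(L[k][:,1]).round(4),np.percentile(P[k][:,2],90).round(4))
```

```text
d [ 0.0333 -0.0004  0.    ] turn 0.001
at [ 0.5357 -0.0367  0.0098] [180.     0.    93.93] q7 -7.3 t 55.575 F [ 0.6 -0.1 -0.9] w 0.018948664222437
rack x -0.0723 y -0.1938 to home 0.0333
[-0.12548775 -0.12875995 -0.02367099]
0.03 510 -0.0009 0.0465
0.045 1089 -0.0009 0.0464
0.06 105 -0.0009 0.0462
  return _methods._mean(a, axis=axis, dtype=dtype,
  ret = ret.dtype.type(ret / rcount)
Traceback (most recent call last):
IndexError: index -1 is out of bounds for axis 0 with size 0
```

Request:
move_arm(
  steps=[
    [[0.004,0,-0.0005],0],
    [[0.008,0,-0.0005],0],
    [[0.012,0,-0.0005],0],
    [[0.016,0,-0.0005],0],
    [[0.02,0,-0.0005],0],
    [[0.024,0,-0.0005],0],
    [[0.026,0,-0.0005],0],
    [[0.026,0,-0.0005],0],
  ],
)

```text
time_s: 56.62
tool_pos: [0.5339, -0.0107, 0.0103]
tool_rot: [-180.0, -0.0, 93.9]
force: [0.4, 1.3, -1.3]
grip_width: 0.0192
```

Request:
move_arm(
  steps=[
    [[0.002,0,0],0],
    [[0.004,0,0],0],
    [[0.006,0,0],0],
    [[0.007,0,0],0],
    [[0.008,0,0],0],
    [[0.008,0,0],0],
  ],
)

```text
time_s: 57.38
tool_pos: [0.5333, -0.0035, 0.0102]
tool_rot: [-180.0, 0.0, 93.9]
force: [0.7, -1.1, -3.1]
grip_width: 0.0194
```

Run:
```python
from h import *
thr(-.1605,z=.0098);print(env.get_obs()["wrist_torque"])
```

```text
d [ 0.     -0.0002  0.0004] turn -0.0
at [ 0.5333 -0.0035  0.0102] [-1.7999e+02  3.0000e-02  9.3890e+01] q7 -11.0 t 57.375 F [ 0.7 -1.1 -3.1] w 0.019382564153018138
rack x -0.0725 y -0.1605 to home 0.0
[-4.87775276e-01 -1.25630827e-01 -1.37685759e-04]
```

Nominally home; push on in small steps until there is contact force.

Request:
move_arm(
  steps=[
    [[0.001,0,0],0],
    [[0.002,0,0],0],
    [[0.002,0,0],0],
  ],
)

```text
time_s: 57.75
tool_pos: [0.5333, -0.0031, 0.0103]
tool_rot: [-180.0, 0.1, 93.8]
force: [0.8, -5.9, -2.0]
grip_width: 0.0193
```

Request:
move_arm(
  steps=[
    [[0.001,0,0],0],
    [[0.002,0,0],0],
    [[0.002,0,0],0],
  ],
)

```text
time_s: 58.12
tool_pos: [0.5333, -0.0031, 0.0103]
tool_rot: [-180.0, 0.3, 93.8]
force: [0.5, -9.3, -2.3]
grip_width: 0.0198
```

Run:
```python
from h import *
thr(-.1605,z=.0098);print(env.get_obs()["wrist_torque"])
```

```text
d [-0.0004 -0.0002  0.0005] turn -0.002
at [ 0.5333 -0.0031  0.0103] [-179.97    0.26   93.77] q7 -11.4 t 58.125 F [ 0.5 -9.3 -2.3] w 0.01975226076351212
rack x -0.0725 y -0.1601 to home -0.0004
[-2.09630488 -0.16263397  0.05189757]
```

Request:
move_arm(
  steps=[
    [[0,0,0],0],
    [[0,0,0],0],
    [[0,0,0],0],
    [[-0.004,0,0],0],
    [[-0.004,0,-0.03],0],
    [[-0.01,0,-0.08],0],
    [[-0.03,0,-0.14],0],
    [[-0.08,0,-0.18],0],
    [[-0.14,0,-0.2],0],
    [[-0.2,0,-0.2],0],
    [[-0.2,0,-0.2],0],
    [[-0.2,0,-0.2],0],
  ],
  hand=0,
)

```text
time_s: 59.62
tool_pos: [0.5467, -0.1981, 0.21]
tool_rot: [-180.0, -0.1, 93.9]
force: [0.5, 0.0, -0.4]
grip_width: 0.0436
```

Run:
```python
from h import *
d()
im,P=cloud("top");caps(P,.07,.125,.58)
Q=P[...,:2]-O;X=Q@EX;Y=Q@EY;Z=P[...,2]
m=(Z>.025)&(Z<.06)&(Y<-.136)&(Y>-.23)&(X<-.05)&(X>-.1);print("grip y",np.percentile(Y[m],[2,98]).round(4),m.sum(),"x",np.median(X[m]))
m=(Z>.03)&(Z<.06)&(Y>.125)&(Y<.18)&(X<-.06)&(X>-.09);print("tip y max",Y[m].max())
k=(Z>.085)&(Z<.105)&(X>.01)&(X<.07)&(Y<-.03)&(Y>-.11);print("bar",cv2.minAreaRect(P[k][:,:2].astype(np.float32)*1000))
im2,_=cloud("scene")
save("fin",np.hstack([cv2.resize(im[170:270,180:320],(420,300),interpolation=2),cv2.resize(im2[180:340,180:340],(300,300),interpolation=2)]))
```

```text
at [ 0.5467 -0.1981  0.21  ] [-1.7998e+02 -8.0000e-02  9.3890e+01] q7 14.9 t 59.625 F [ 0.5  0.  -0.4] w 0.04359969173074079
cap [261 216  17  16 215] 561.0 69.0 r 23.8
cap [214 219  18  15 215] 550.6 193.3 r 21.7
cap [244 218  13  14 135] 556.5 121.2 r 17.7
cap [194 221  19  15 227] 546.8 247.8 r 23.0
grip y [-0.1817 -0.1367] 122 x -0.07507019394087014
tip y max 0.14201699465747977
bar ((639.1676635742188, 93.63899993896484), (12.377887725830078, 46.5652961730957), 4.720880508422852)
```

View pics/fin.png

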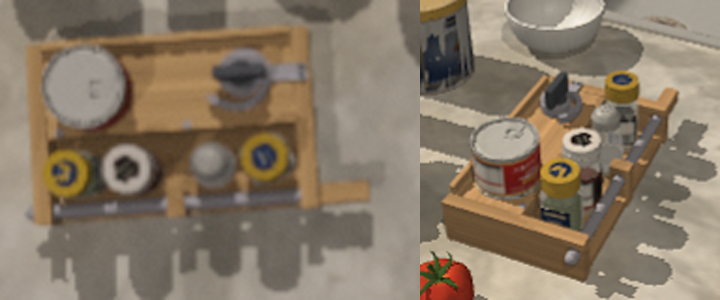

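```bash
python3 -c "
from cell import env
print(env.sign_off())"
```

```text
the job is handed in; nothing more can be done
None
```

The spice rack is assembled and I handed the job in at about 60 s of the 208 s allowed. The sign-off gave no verdict.

- **Panel and cam:** I pushed the end panel to about 8.5 mm out. I then turned the cam clockwise in two strokes to its stop, where the torque rose to about 1 N m. The last look showed the panel tight and the cam bar within 1° of the rack's y axis.
- **Jars:** All three jars and the shaker stand upright on the lower step behind the rail. The tin and the bowl are where they were.
- **Rail:** It went through all three uprights without noticeable force. It stopped within 0.5 mm of the computed home position, pressing the panel with about 9 N. In the last picture its nose shows outside the left panel and the grip ends about 48 mm from the panel face, its full length.

**What disagreed with the description:**
- The fingertips are about 23 mm behind the reported TCP, not 8 mm ahead of it, so my first push passed over the panel without touching it. I corrected for this in every later move.
- The top camera reads about 2 mm off the wrist camera.
- The cam started about 5° past open, not at 0.

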